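Fit the batteries and restock the lit spice stand

ROBOT

A 6-joint arm with a two-finger parallel gripper is mounted at the origin on a cart in front of the work surface, level with it; the furniture and walls round the work are solid. World frame = base frame: x ahead of the robot, y to its left, z up, the work surface at z = 0. Lengths are in m, angles in rad, forces in N, time in s.
With the tool pointing down it reaches from about 0.325 to 1 m from the base axis. Payload 5.1 kg.
Tool frame: the origin (TCP) lies at the very end of the fingers, on their centre line; the grasp point (between the pads) lies ctrl.grip_point_offset behind it (ctrl.grip_point_offset is the distance from the TCP to the grasp point, in m); z points along the fingers, y is the line along which they close (so a half turn about z gives the same grasp; the last joint's range is limited). The gripper opens to 85 mm and grips with 20 to 120 N. Pads are 22 mm wide; open, the fingers measure 114 mm over their backs; the gripper's body (76 mm by 85 mm) begins 54 mm behind the grasp point. The pads swing forward as they close: fully open they stand 13 mm farther back than shut.
Start: joints at [1.069, 0.124, 1.65, -0, 1.367, -0.083], TCP at [0.264, 0.594, 0.231] pointing down, gripper open.
Joint ranges: [-2.61, 2.61], [-1.02, 2.33], [0.03, 2.71], [-1.35, 4.49], [0.32, 2.68], [-2.91, 2.91]. Speed limits (rad/s): [2.57, 2.57, 3.14, 3.14, 3.14, 3.14].

INTERFACE

Orientations are given as a rotation vector (axis times angle).
In Python, from cell import ctrl, imaging, workorder gives the robot as it stands. The module is installed in compiled form; this text tells all that it offers.
- The arm moves only by the shell command python3 -m jog 'ROWS' [FORCE]. ROWS is JSON, a list that holds one entry, the list of rows, each a list of 7 numbers: the shift along the tool's x, y, z in m, then the turn, a rotation vector about the tool's x, y, z in degrees, then the opening, from 0 (shut) to 1 (fully open). In form: [[[dx, dy, dz, wx, wy, wz, claw], ...]]. A call has 1 to 20 rows; each row is the pose to reach, as a shift and turn from the pose commanded when the call began, along the tool's axes at that moment; what a row does not reach only later rows make up. A row lasts 1/12 s, in which the tool goes at most 41.7 mm and 7.16 degrees, less where a joint would pass 70% of its speed; a pose out of reach is approached as far as the arm can. A call with a gripper value outside its range is refused whole. The fingers move at their own pace and stop on an object; FORCE is the grip in N (left out, the last holds). Time passes only in rows, so rows that repeat a pose let the fingers close. It gives the time, the measured TCP pose, the force, the opening and the grip force at its end, in the units of the state.
- ctrl.sense(): the state, without advancing time (a new reading comes with each control period).
- imaging.get_image(name): name is "side" or "top" or "wrist"; returns a dict with "frame" (384x512x3 uint8, red, green, blue), "mtx" (3x3 intrinsics, pixels), "dist" ([k1, k2, p1, p2, k3] as OpenCV has them; the pictures are not rectified), "rvec" (rotation vector, rad) and "tvec" (3), from world to camera coordinates, as OpenCV has them. Camera axes: x right, y down, z forward; pixel columns grow to the right and rows downward; lengths in m; the calibration is good to about 2 mm. A picture is of the moment at which its call begins. There is no depth.
- workorder.close_job(): hands the job in; it is judged then, once.
Trained networks look in a picture, given as the dict that the camera call returned (one of the last four; its "shot" number tells which), for a name from the list of things; names that differ only in an ending like _2 or _b are one class to them, and where a whole thing is asked for, a point or a joint stands for the part that bears it (a point fixed in the world has none). Each returns a list of dicts, best first, with "confidence" (0 to 1); they miss things now and then, are a little off and sometimes report something else, mostly with a low value. They report only what shows in the picture. A call takes as long as a camera call.
- imaging.regions_of(picture, target): "region" (384x512 bool, what is visible of it) and "rect" ([left, top, width, height] in pixels, round what is visible of it).
The state is a dict: "time_s": time; "joint_positions": joint angles; "dq": joint speeds; "joint_efforts": joint torques, N m; "position": TCP position; "orientation": TCP orientation; "force": force on the tool from outside, world axes, zero at the start; "moment": the same for the moment, N m; "gripper_width": finger opening in m; "grasp_force": force on a finger pad.
Only numpy, scipy, OpenCV 4.12 (cv2) and the standard library are available. Lean on these libraries where they do the work, as an engineer would, in place of code of your own. Each camera call takes 0.05 s, during which the arm holds its last target. There are 200 camera calls.

TASK

Get the lit spice stand back into service: fit every fresh battery from the grey tray into a bay of the stand, flat end against the spring and plus button caught under the retaining lip, and when all of them are in, press the red lamp button down to test the light. Restock the jar lane too (at any time): pull the older jars forward to the front stop and stand all the new jars behind them, one close behind the other, all upright. Leave the salt shaker, the mug and the garlic where they are.

Things in the scene. Friction and masses are not known exactly. Their poses are not given: they have to be found in the camera images.
- stand: spice stand with light, fixed: wooden base 274 (x) x 212 (y) x 8 mm, origin centre of its underside, front edge at -x. Jar lane along x at y = +75 mm, with a back panel 60 mm high at its rear end. On the right two black battery bays, axes along y, at x = -30 (front) and +60 mm (rear): wall with lip at y = -5 mm, spring housing (48 mm high) at y = -87 to -105 mm; lamp button front right
- lane_front (a point): middle of the lane's front stop, on its inner face at the level of the lane's floor (8 mm above the worktop). Axes as stand's: the lane runs from here to x = +240 mm, 50 mm wide between 5 mm thick wooden rails; rails and front stop stand 8 mm above the floor. A jar against the stop has its centre at x = 22 mm
- bay_front (a point): on the front bay's end wall, where a seated battery's plus tip touches: on its axis, 31 mm above the worktop. Axes as stand's. The wall (30 mm wide) faces -y; its lip sticks out to y = -3 mm, underside at z = +8, top at +12 mm; open above. The battery rests in a vee (31 mm wide, edges at z = -11 mm); beside it, at +x and -x, fingers have room down to z = -23 mm
- bay_rear (a point): on the rear bay's end wall, where a seated battery's plus tip touches: on its axis, 31 mm above the worktop. Axes as stand's. The wall (30 mm wide) faces -y; its lip sticks out to y = -3 mm, underside at z = +8, top at +12 mm; open above. The battery rests in a vee (31 mm wide, edges at z = -11 mm); beside it, at +x and -x, fingers have room down to z = -23 mm
- spring_front (a joint): front bay's steel spring plate (26 mm wide, z = -18 to +17 mm from the bay's point, coil behind): metres pressed toward stand's -y, 0 free, 0.004 battery seated, 0.014 stop; 3 N at 0, +0.5 N/mm. Face at y = -57 mm - value from the point. Tilt the battery 30 deg, flat end low, press the plate 7 to 13 mm, turn the plus end down before the lip until level, let go
- spring_rear (a joint): rear bay's steel spring plate (26 mm wide, z = -18 to +17 mm from the bay's point, coil behind): metres pressed toward stand's -y, 0 free, 0.004 battery seated, 0.014 stop; 3 N at 0, +0.5 N/mm. Face at y = -57 mm - value from the point. Tilt the battery 30 deg, flat end low, press the plate 7 to 13 mm, turn the plus end down before the lip until level, let go
- lamp_button (a joint): red round push button of 24 mm diameter, metres pressed straight down: 0 up, 0.006 fully down (about 4 N), springs back
- lamp_button_top (a point): centre of the top face of the lamp button
- cell_tray: grey tray for fresh batteries, fixed: 170 (x) x 76 (y) x 6 mm, origin centre of its underside; vees along y at x = -45 and +45 mm hold a battery each, axis 29 mm above the worktop; beside a battery fingers have room down to 6 mm above the worktop; low end stops (16 mm high) at y = -33 and +33 mm
- cell_a: D battery: cylinder 34 mm diameter, 61 mm long over all (56.5 mm body plus, at the plus end, a 4.5 mm long steel button of 12 mm diameter), black, copper band near the plus end, 0.14 kg. Origin on the axis at half the overall length; its y axis points to the plus button (any roll about y). Starts lying level in a vee of cell_tray. May be absent
- cell_b: D battery: cylinder 34 mm diameter, 61 mm long over all (56.5 mm body plus, at the plus end, a 4.5 mm long steel button of 12 mm diameter), black, copper band near the plus end, 0.14 kg. Origin on the axis at half the overall length; its y axis points to the plus button (any roll about y). Starts lying level in a vee of cell_tray. May be absent
- cell_a_plus (a point): tip of cell_a's plus button, 30.5 mm from its origin
- cell_b_plus (a point): tip of cell_b's plus button, 30.5 mm from its origin
- old_jar_0: older squat spice jar, 44 mm diameter, 44 mm tall, 0.1 kg, origin at the centre of its underside, z up along the jar; amber glass, white label, red lid; at the start upright in the rear part of the lane
- old_jar_1: older squat spice jar, 44 mm diameter, 44 mm tall, 0.1 kg, origin at the centre of its underside, z up along the jar; amber glass, white label, red lid; at the start upright in the rear part of the lane
- new_jar_0: new squat spice jar, 44 mm diameter, 44 mm tall, 0.1 kg, origin at the centre of its underside, z up along the jar; amber glass, white label, green lid; at the start upright on the hob to the left. May be absent
- new_jar_1: new squat spice jar, 44 mm diameter, 44 mm tall, 0.1 kg, origin at the centre of its underside, z up along the jar; amber glass, white label, green lid; at the start upright on the hob to the left. May be absent
- new_jar_2: new squat spice jar, 44 mm diameter, 44 mm tall, 0.1 kg, origin at the centre of its underside, z up along the jar; amber glass, white label, green lid; at the start upright on the hob to the left. May be absent
- salt_shaker: bystander: grey-topped glass salt shaker, 44 mm diameter, 90 mm tall, origin at its underside
- blue_mug: bystander: blue banded mug, 83x117x94 mm, origin at its underside
- garlic: bystander: bulb of garlic, 48x50x51 mm, origin at its underside

How it is judged:
On the way, in this order (a step that is already met when the one before it is completed fails the run):
1. every battery present is seated in a bay, spring pressed and plus button under the lip (((y of cell_a_plus in the frame of bay_front between -0.002 and 0.003 m and x of cell_a_plus in the frame of bay_front between -0.005 and 0.005 m and z of cell_a_plus in the frame of bay_front between -0.005 and 0.005 m and angle between the y axis of cell_a and the y axis of stand, either way round below 0.1 rad and value of joint spring_front above 0.002 m) or (y of cell_a_plus in the frame of bay_rear between -0.002 and 0.003 m and x of cell_a_plus in the frame of bay_rear between -0.005 and 0.005 m and z of cell_a_plus in the frame of bay_rear between -0.005 and 0.005 m and angle between the y axis of cell_a and the y axis of stand, either way round below 0.1 rad and value of joint spring_rear above 0.002 m)) and ((y of cell_b_plus in the frame of bay_front between -0.002 and 0.003 m and x of cell_b_plus in the frame of bay_front between -0.005 and 0.005 m and z of cell_b_plus in the frame of bay_front between -0.005 and 0.005 m and angle between the y axis of cell_b and the y axis of stand, either way round below 0.1 rad and value of joint spring_front above 0.002 m) or (y of cell_b_plus in the frame of bay_rear between -0.002 and 0.003 m and x of cell_b_plus in the frame of bay_rear between -0.005 and 0.005 m and z of cell_b_plus in the frame of bay_rear between -0.005 and 0.005 m and angle between the y axis of cell_b and the y axis of stand, either way round below 0.1 rad and value of joint spring_rear above 0.002 m))), for 0.3 s.
2. then the lamp button is pressed down (past 4 mm) (value of joint lamp_button above 0.004 m), for 0.05 s.
At the end, for the whole second after the job is handed in: Batteries level in bays, plus tip within 2 mm of the wall, 5 mm off axis, spring pressed over 2 mm. Jars at rest upright (0.08 rad) in the lane, 8 mm off its middle: older centres under 84 mm from the stop, new ones 92 to 222 mm, each under 58 mm from a neighbour's centre (all of step 1 and linear speed of each of cell_a, cell_b, old_jar_0, old_jar_1, new_jar_0, new_jar_1, new_jar_2 below 0.02 m/s and x of old_jar_0 in the frame of lane_front between 0.012 and 0.084 m and y of old_jar_0 in the frame of lane_front between -0.008 and 0.008 m and z of old_jar_0 in the frame of lane_front between -0.004 and 0.006 m and angle between each of old_jar_0, old_jar_1, new_jar_0, new_jar_1, new_jar_2's own z axis and vertical below 0.08 rad and x of old_jar_1 in the frame of lane_front between 0.012 and 0.084 m and y of old_jar_1 in the frame of lane_front between -0.008 and 0.008 m and z of old_jar_1 in the frame of lane_front between -0.004 and 0.006 m and horizontal distance between old_jar_0 and old_jar_1 below 0.058 m and x of new_jar_0 in the frame of lane_front between 0.092 and 0.222 m and y of new_jar_0 in the frame of lane_front between -0.008 and 0.008 m and z of new_jar_0 in the frame of lane_front between -0.004 and 0.006 m and (horizontal distance between new_jar_0 and old_jar_0 below 0.058 m or horizontal distance between new_jar_0 and old_jar_1 below 0.058 m or horizontal distance between new_jar_0 and new_jar_1 below 0.058 m or horizontal distance between new_jar_0 and new_jar_2 below 0.058 m) and x of new_jar_1 in the frame of lane_front between 0.092 and 0.222 m and y of new_jar_1 in the frame of lane_front between -0.008 and 0.008 m and z of new_jar_1 in the frame of lane_front between -0.004 and 0.006 m and (horizontal distance between new_jar_1 and old_jar_0 below 0.058 m or horizontal distance between new_jar_1 and old_jar_1 below 0.058 m or horizontal distance between new_jar_1 and new_jar_0 below 0.058 m or horizontal distance between new_jar_1 and new_jar_2 below 0.058 m) and x of new_jar_2 in the frame of lane_front between 0.092 and 0.222 m and y of new_jar_2 in the frame of lane_front between -0.008 and 0.008 m and z of new_jar_2 in the frame of lane_front between -0.004 and 0.006 m and (horizontal distance between new_jar_2 and old_jar_0 below 0.058 m or horizontal distance between new_jar_2 and old_jar_1 below 0.058 m or horizontal distance between new_jar_2 and new_jar_0 below 0.058 m or horizontal distance between new_jar_2 and new_jar_1 below 0.058 m) and (horizontal distance between any of new_jar_0, new_jar_1, new_jar_2 and old_jar_0 below 0.058 m or horizontal distance between any of new_jar_0, new_jar_1, new_jar_2 and old_jar_1 below 0.058 m)); the robot touches nothing.
It fails at once if salt_shaker moved more than 3 cm (distance of salt_shaker from where it was at the start of the episode above 0.03 m).
It fails at once if blue_mug moved more than 3 cm (distance of blue_mug from where it was at the start of the episode above 0.03 m).
It fails at once if garlic moved more than 3 cm (distance of garlic from where it was at the start of the episode above 0.03 m).
Of cell_a, cell_b only 1 to 2 are there at a start; the rules pass over those that are not, and their reading is None.
Of new_jar_0, new_jar_1, new_jar_2 only 2 to 3 are there at a start; the rules pass over those that are not, and their reading is None.
At some moment in a run one of new_jar_0, new_jar_1, new_jar_2 may be knocked a few centimetres aside while the robot is not near it.
It also fails if it takes over 210 s, if anything falls off the work surface, if the arm or the gripper's body presses on something with over 40 N, if the wrist force passes 120 N, or if a joint passes its speed limit or range.

## Working session

There is one attempt and no reset: what is moved stays moved. The work goes in short steps, Python scripts to look and compute and a shell command to move; the robot and the scene stay as the last step left them, time stands still between calls to the robot, and variables do not carry over. Pictures are saved under pics/ and viewed, at most 18 in all, crops included, and the job is handed in when it is done.

```bash
mkdir -p pics; ls
python3 - <<'E'
from cell import ctrl, imaging, workorder
import cv2
s=ctrl.sense(); print(s['time_s'],s['position'],s['orientation'],ctrl.grip_point_offset)
for n in ('top','side'):
    p=imaging.get_image(n); cv2.imwrite(f'pics/{n}0.png',p['frame'][:,:,::-1])
    print(n,p['mtx'],p['dist'],p['rvec'],p['tvec'])
    for t in ['stand','cell_tray','cell_a','old_jar_0','new_jar_0','lamp_button','salt_shaker','blue_mug','garlic']:
        print(t,[(round(d['confidence'],2),d['rect']) for d in imaging.regions_of(p,t)])
E
```

```text
pics
0.0 [0.26405876 0.59328189 0.23008638] [-0.65288969 -3.07242444  0.00312331] 0.0187
top [[435.02123995   0.         257.33591838]
 [  0.         435.02123995 189.03756509]
 [  0.           0.           1.        ]] [0.00683514 0.         0.         0.         0.        ] [ 2.17369897 -2.17524048  0.09072788] [0.00665573 0.61865609 1.14409109]
stand [(0.7, [311.0, 202.8, 21.0, 15.3]), (0.65, [307.1, 173.7, 88.4, 105.8]), (0.59, [374.2, 204.3, 10.8, 5.5])]
cell_tray [(0.92, [201.8, 200.5, 43.0, 64.5])]
cell_a [(0.85, [215.7, 208.3, 19.8, 16.2]), (0.65, [360.7, 265.4, 7.8, 5.8])]
old_jar_0 [(0.65, [314.4, 183.8, 18.3, 14.8]), (0.63, [312.4, 200.1, 15.7, 17.5])]
new_jar_0 [(0.81, [137.2, 216.8, 14.0, 15.9]), (0.74, [154.2, 250.2, 16.6, 17.1]), (0.66, [311.9, 199.6, 21.4, 19.8]), (0.52, [146.5, 175.3, 18.3, 18.3]), (0.21, [176.9, 110.2, 39.0, 39.8])]
lamp_button [(0.65, [201.5, 201.0, 46.0, 63.5]), (0.54, [362.1, 263.6, 9.0, 11.8])]
salt_shaker [(0.72, [251.1, 126.2, 10.2, 16.5])]
blue_mug [(0.86, [173.1, 111.9, 39.4, 40.8]), (0.48, [357.0, 264.3, 11.8, 11.4])]
garlic [(0.64, [281.7,
[... 189 characters left out ...]
-0.19975699  0.          0.          0.          0.        ] [ 2.26300067 -0.50207076  0.20830749] [-0.57191062  0.21452031  1.10822439]
stand [(0.96, [179.0, 221.0, 138.1, 113.3])]
cell_tray [(0.75, [157.1, 185.3, 66.3, 18.6])]
cell_a [(0.74, [156.0, 183.8, 67.5, 21.1]), (0.48, [201.2, 169.8, 13.0, 24.1])]
old_jar_0 [(0.95, [263.1, 228.0, 19.2, 23.7]), (0.69, [241.0, 235.3, 18.0, 18.6])]
new_jar_0 [(0.74, [202.3, 130.1, 14.0, 20.2]), (0.72, [163.5, 138.2, 16.1, 16.9])]
lamp_button [(0.43, [273.4, 281.1, 14.1, 11.2])]
salt_shaker [(0.73, [281.6, 160.9, 17.2, 31.4])]
blue_mug [(0.68, [249.9, 117.2, 29.4, 38.6])]
garlic [(0.69, [288.6, 196.1, 23.9, 16.2]), (0.52, [179.1, 220.9, 140.0, 114.9])]
```

Run:
```python
import cv2
a=cv2.imread('pics/top0.png'); cv2.imwrite('pics/top0c.png',cv2.resize(a[100:300,120:420],(800,533),interpolation=cv2.INTER_CUBIC))
b=cv2.imread('pics/side0.png'); cv2.imwrite('pics/side0c.png',cv2.resize(b[100:350,130:350],(528,600),interpolation=cv2.INTER_CUBIC))
```

```text
(no output)
```

View pics/top0c.png

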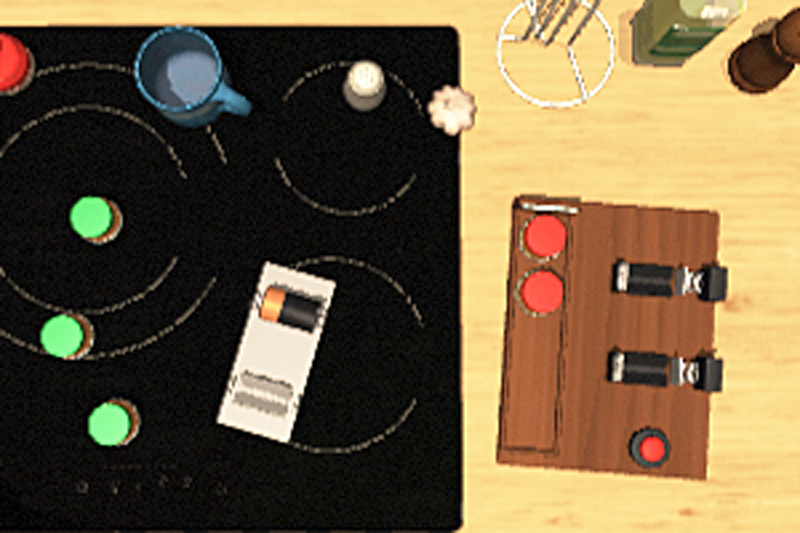

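View pics/side0c.png

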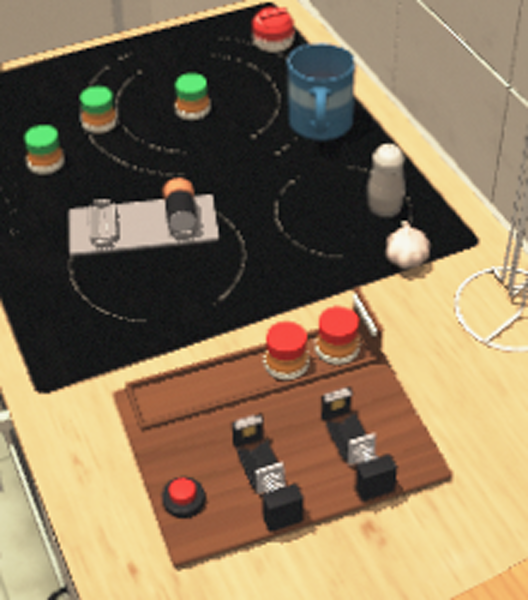

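One battery is present, with its plus end to the left. There are two old jars at the rear of the lane and three new jars on the hob. Next I'll fit the stand and tray poses.

```bash
cat > h.py <<'E'
from cell import ctrl, imaging, workorder
import numpy as np, cv2
from scipy.spatial.transform import Rotation as R
from scipy.optimize import least_squares
def proj(p,X): return cv2.projectPoints(np.float64(X).reshape(-1,3),p['rvec'],p['tvec'],p['mtx'],p['dist'])[0][:,0]
def ray(p,uv,z):
    n=cv2.undistortPoints(np.float64(uv).reshape(-1,1,2),p['mtx'],p['dist'])[:,0]
    M=cv2.Rodrigues(p['rvec'])[0]; d=np.c_[n,np.ones(len(n))]@M; c=-M.T@np.ravel(p['tvec'])
    return c+d*((z-c[2])/d[:,2])[:,None]
def T2(pose,X):  # pose x,y,yaw ; points Nx3
    X=np.atleast_2d(X); c,s=np.cos(pose[2]),np.sin(pose[2])
    return np.c_[pose[0]+c*X[:,0]-s*X[:,1],pose[1]+s*X[:,0]+c*X[:,1],X[:,2]]
def fit(views,x0):  # views: list of (pic, X local, uv)
    r=least_squares(lambda q:np.concatenate([(proj(p,T2(q,X))-uv).ravel() for p,X,uv in views]),x0,loss='soft_l1')
    return r.x,np.round(r.fun,1)
def down(yaw,tilt=0): # tool z down, tool y along horizontal dir yaw; tilt about that direction (deg)
    y=np.array([np.cos(yaw),np.sin(yaw),0]); z=np.array([0,0,-1.]); x=np.cross(y,z)
    return R.from_rotvec(y*np.radians(tilt))*R.from_matrix(np.c_[x,y,z])
def row(pos,Rt):
    s=ctrl.sense(); R0=R.from_rotvec(s['orientation'])
    d=R0.inv().apply(np.array(pos)-s['position']); w=np.degrees((R0.inv()*Rt).as_rotvec())
    print('row',np.round(d,4).tolist(),np.round(w,2).tolist(),'n>=',int(max(np.linalg.norm(d)/.0417,np.linalg.norm(w)/7.16))+1)
def shot(n): return imaging.get_image(n)
def save(p,name,box=None,k=1):
    a=p['frame'][:,:,::-1]
    if box: a=a[box[1]:box[3],box[0]:box[2]]
    cv2.imwrite('pics/'+name,cv2.resize(a,None,fx=k,fy=k,interpolation=cv2.INTER_CUBIC))
E
python3 - <<'E'
from h import *
t=shot('top'); s=shot('side')
B=np.array([[.137,.106,.008],[.137,-.106,.008],[-.137,-.106,.008],[-.137,.106,.008]])
tc=np.array([[517,196],[718,212],[707,479],[497,463]])/2.667+[120,100]
sc=np.array([[450,477],[178,565],[117,392]])/2.4+[130,100]
q,f=fit([(t,B,tc),(s,B[1:],sc)],[.5,-.2,0]); print('stand',q,f)
K=np.array([[.085,.038,.006],[.085,-.038,.006],[-.085,-.038,.006],[-.085,.038,.006]])
tk=np.array([[267,262],[337,279],[290,443],[217,421]])/2.667+[120,100]
k,f=fit([(t,K,tk)],[.4,.1,-.25]); print('tray',k,f)
for nm,uv,z in (('new',[[92,217],[63,336],[109,423]],.044),('old',[[546,236],[542,291]],.052),('button',[[653,448]],.02),('cellmid',[[290,308]],.029)):
    print(nm,np.round(ray(t,np.array(uv)/2.667+[120,100],z),4).tolist())
row([q[0]-.02,q[1],.40],down(q[2]))
E
```

```text
stand [ 0.52000456 -0.24242163 -0.07965168] [-0.4 -0.7  1.6 -0.7  0.4  0.5  0.2  0.   2.2 -1.  -1.8  0.2 -1.8 -0.7]
tray [ 0.50459688  0.0964845  -0.28452242] [-0.3 -0.6  0.1  0.8 -0.1 -0.2  0.4  0.1]
new [[0.6379, 0.2796, 0.044], [0.5197, 0.3059, 0.044], [0.4346, 0.2588, 0.044]]
old [[0.6178, -0.1713, 0.052], [0.5635, -0.1666, 0.052]]
button [[0.4081, -0.2798, 0.02]]
cellmid [[0.5476, 0.0827, 0.029]]
row [-0.5554, -0.6681, -0.1687] [0.0, 0.0, 70.57] n>= 22
```

```bash
python3 -m jog '[[[-0.555,-0.668,-0.169,0,0,70.6,1],[-0.555,-0.668,-0.169,0,0,70.6,1],[-0.555,-0.668,-0.169,0,0,70.6,1],[-0.555,-0.668,-0.169,0,0,70.6,1],[-0.555,-0.668,-0.169,0,0,70.6,1],[-0.555,-0.668,-0.169,0,0,70.6,1],[-0.555,-0.668,-0.169,0,0,70.6,1],[-0.555,-0.668,-0.169,0,0,70.6,1],[-0.555,-0.668,-0.169,0,0,70.6,1],[-0.555,-0.668,-0.169,0,0,70.6,1],[-0.555,-0.668,-0.169,0,0,70.6,1],[-0.555,-0.668,-0.169,0,0,70.6,1],[-0.555,-0.668,-0.169,0,0,70.6,1],[-0.555,-0.668,-0.169,0,0,70.6,1],[-0.555,-0.668,-0.169,0,0,70.6,1],[-0.555,-0.668,-0.169,0,0,70.6,1],[-0.555,-0.668,-0.169,0,0,70.6,1],[-0.555,-0.668,-0.169,0,0,70.6,1],[-0.555,-0.668,-0.169,0,0,70.6,1],[-0.555,-0.668,-0.169,0,0,70.6,1]]]'
python3 - <<'E'
from h import *
s=ctrl.sense(); print(s['time_s'],s['position'],s['orientation'],s['joint_positions'],s['force'])
p=shot('wrist'); save(p,'w1.png',None,1.5)
np.save('w1.npy',p,allow_pickle=True)
q=[.52,-.2424,-.0797]
print(proj(p,T2(q,[[.137,.106,.008],[.137,-.106,.008],[-.137,-.106,.008],[-.137,.106,.008]])).round().tolist())
E
```

```text
time_s: 2.77
position: [0.4861, -0.1958, 0.3911]
orientation: [2.309, 2.129, 0.001]
force: [0.6, 0.8, 0.2]
gripper_width: 0.0853
grasp_force: 0.0
2.7667 [ 0.48606702 -0.19579016  0.39110584] [2.30893421e+00 2.12944428e+00 6.48047055e-04] [-4.85484022e-01 -2.08172212e-01  1.70866403e+00  1.82528734e-04
  1.64037886e+00 -4.04634458e-01] [0.59285387 0.79739424 0.17365167]
[[348.0, 116.0], [338.0, 222.0], [205.0, 222.0], [199.0, 116.0]]
```

View pics/w1.png

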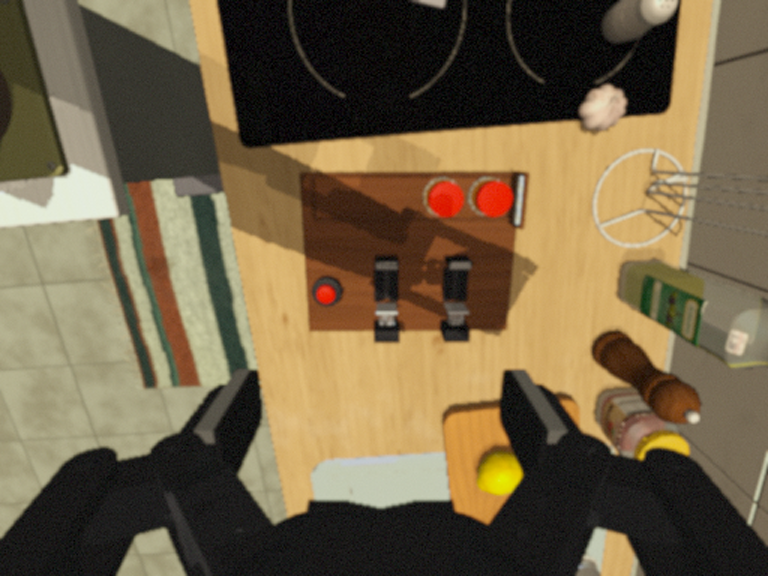

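```bash
python3 - <<'E'
from h import *
p=np.load('w1.npy',allow_pickle=True).item()
M=cv2.Rodrigues(p['rvec'])[0]; c=-M.T@np.ravel(p['tvec']); s=ctrl.sense(); R0=R.from_rotvec(s['orientation'])
print('cam in tool',R0.inv().apply(c-s['position']),'axis',R0.inv().apply(M[2]),p['mtx'][0,0],p['dist'])
row([.49,-.28,.22],down(-.08))
E
python3 -m jog '[[[-0.085,0,0.17,0,0,0,1],[-0.085,0,0.17,0,0,0,1],[-0.085,0,0.17,0,0,0,1],[-0.085,0,0.17,0,0,0,1],[-0.085,0,0.17,0,0,0,1],[-0.085,0,0.17,0,0,0,1],[-0.085,0,0.17,0,0,0,1]]]'
python3 - <<'E'
from h import *
s=ctrl.sense(); print(s['position'])
p=shot('wrist'); save(p,'w2.png',(60,0,460,260),2)
np.save('w2.npy',p,allow_pickle=True)
E
```

```text
cam in tool [ 0.08495348 -0.00250433 -0.14250417] axis [-0.30336576  0.00115185  0.95287349] 276.357766354303 [-0.027098  0.        0.        0.        0.      ]
row [-0.0768, 0.0089, 0.1719] [0.11, 0.3, -0.33] n>= 5
time_s: 3.4
position: [0.4786, -0.278, 0.2194]
orientation: [-2.308, -2.127, 0.0]
force: [0.4, 1.0, 0.0]
gripper_width: 0.0853
grasp_force: 0.0
[ 0.47859128 -0.27801394  0.21942971]
```

View pics/w2.png

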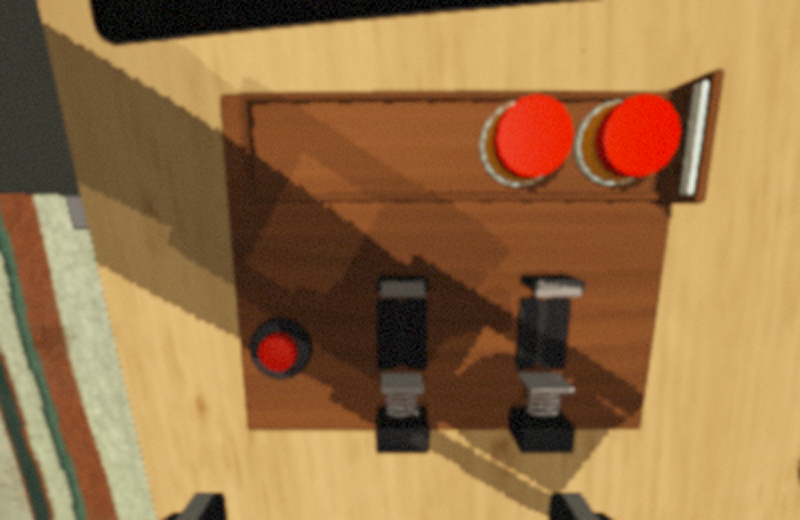

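Run:
```python
from h import *
p=np.load('w2.npy',allow_pickle=True).item()
F=[([-.137,-.106,.008],(247,429)),([.137,-.106,.008],(638,428)),([-.137,.105,.016],(222,95)),
([-.0455,-.061,.02],(377,367)),([-.0145,-.061,.02],(427,367)),([.0445,-.061,.02],(518,363)),([.0755,-.061,.02],(566,367)),
([-.045,-.008,.043],(380,297)),([-.015,-.008,.043],(427,297)),([-.03,-.105,.048],(403,451)),([.06,-.105,.048],(543,451)),([.045,-.105,.048],(516,451)),([.075,-.105,.048],(573,450))]
X=np.array([f[0] for f in F]); uv=np.array([f[1] for f in F])/2+[60,0]
q,f=fit([(p,X,uv)],[.52,-.242,-.08]); print(q); print(f.reshape(-1,2).tolist())
inv=lambda W:(T2([0,0,-q[2]],W-[q[0],q[1],0]))
for nm,c,z in (('stop top in',[[250,102],[251,199]],.016),('button',[[277,352]],.024),('old',[[535,136],[641,136]],.052),('oldbase',[[514,160],[610,163]],.008),('railtop', [[450,203],[450,95]],.016)):
    W=ray(p,np.array(c)/2+[60,0],z); print(nm,W.round(4).tolist(),inv(W).round(4).tolist())
```

```text
[ 0.52078341 -0.23794738 -0.07668438]
[[-0.4, 0.1], [2.2, -0.2], [-4.4, -4.2], [0.4, 1.8], [-0.5, 1.7], [-0.2, 3.6], [-0.2, 1.5], [-1.5, -2.1], [1.1, -2.2], [-0.2, 0.2], [2.3, -0.1], [3.8, -0.1], [-0.6, 0.3]]
stop top in [[0.4118, -0.1325, 0.016], [0.4045, -0.1846, 0.016]] [[-0.1167, 0.0968, 0.016], [-0.12, 0.0443, 0.016]]
button [[0.4087, -0.2769, 0.024]] [[-0.1088, -0.0474, 0.024]]
old [[0.5639, -0.1671, 0.052], [0.6189, -0.1711, 0.052]] [[0.0375, 0.0739, 0.052], [0.0927, 0.0741, 0.052]]
oldbase [[0.5624, -0.175, 0.008], [0.6199, -0.181, 0.008]] [[0.0367, 0.066, 0.008], [0.0945, 0.0644, 0.008]]
railtop [[0.5223, -0.1965, 0.016], [0.5251, -0.1383, 0.016]] [[-0.0016, 0.0414, 0.016], [-0.0033, 0.0997, 0.016]]
```

Run:
```python
from h import *
p=np.load('w2.npy',allow_pickle=True).item(); t=shot('top'); s=shot('side')
save(s,'side1.png',(170,210,330,340),5)
F=[([-.137,-.106,.008],(247,429)),([.137,-.106,.008],(638,428)),
([-.045,-.008,.043],(380,297)),([-.015,-.008,.043],(427,297)),([-.045,-.105,.048],(378,451)),([-.015,-.105,.048],(428,451)),([.045,-.105,.048],(516,451)),([.075,-.105,.048],(573,450))]
X=np.array([f[0] for f in F]); uv=np.array([f[1] for f in F])/2+[60,0]
B=np.array([[.137,.106,.008],[.137,-.106,.008],[-.137,-.106,.008],[-.137,.106,.008]])
tc=np.array([[517,196],[718,212],[707,479],[497,463]])/2.667+[120,100]
sc=np.array([[450,477],[178,565],[117,392]])/2.4+[130,100]
for v in ([(p,X,uv)],[(t,B,tc)],[(s,B[1:],sc)],[(p,X,uv),(t,B,tc),(s,B[1:],sc)]):
    q,f=fit(v,[.52,-.242,-.08]); print(q.round(4),f.tolist())
print(proj(s,T2(q,B)).round(1).tolist())
```

```text
[ 0.5204 -0.2384 -0.0755] [-0.5, 0.5, 2.1, 0.1, -1.7, -1.6, 0.9, -1.7, 0.1, 0.6, -0.7, 0.5, 3.6, 0.3, -0.8, 0.6]
[ 0.5194 -0.2413 -0.0777] [-0.9, -0.4, 1.1, -0.6, 0.1, 0.6, -0.1, 0.3]
[ 0.5223 -0.2447 -0.0843] [3.6, -0.3, -0.6, 0.5, -0.5, -0.6]
[ 0.5201 -0.2392 -0.0727] [-0.4, 1.3, 2.0, 0.3, -1.9, -0.8, 0.7, -1.0, 0.1, 1.3, -0.7, 1.1, 3.6, 0.7, -0.8, 1.0, -2.0, -0.5, 0.0, -1.0, -0.5, 0.2, -0.7, 0.3, 1.7, -2.5, -1.8, -0.7, -2.4, -1.3]
[[281.4, 231.9], [319.2, 296.3], [202.4, 334.7], [176.3, 262.0]]
```

View pics/side1.png

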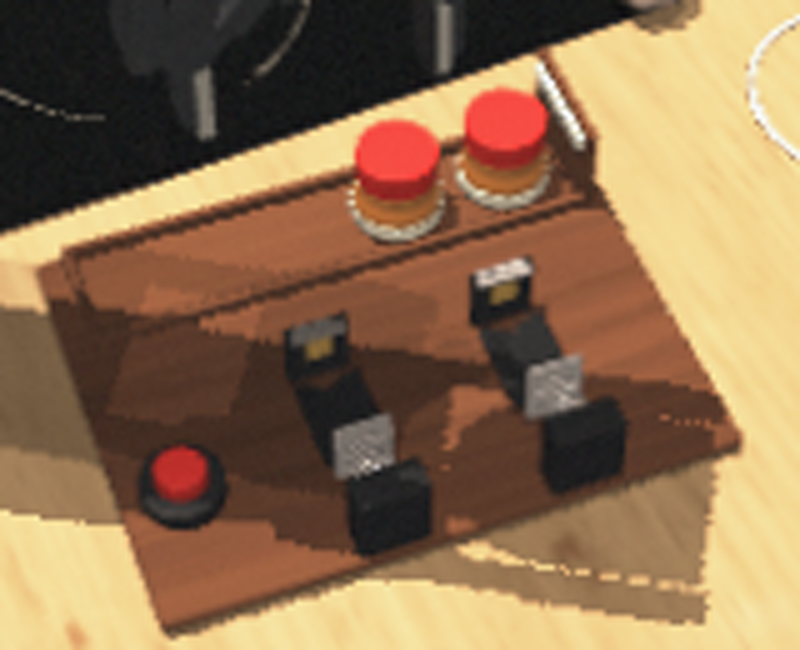

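Run:
```python
from h import *
row([.5637,-.167,.10],down(np.pi/2-.077))
```

```text
row [0.118, 0.0734, 0.1237] [0.09, 0.3, -90.14] n>= 13
```

```bash
python3 -m jog '[[[0.118,0.0734,0.1,0,0.3,-90.1,1],[0.118,0.0734,0.1237,0,0.3,-90.1,1],[0.118,0.0734,0.1237,0,0.3,-90.1,1],[0.118,0.0734,0.1237,0,0.3,-90.1,1],[0.118,0.0734,0.1237,0,0.3,-90.1,1],[0.118,0.0734,0.1237,0,0.3,-90.1,1],[0.118,0.0734,0.1237,0,0.3,-90.1,1],[0.118,0.0734,0.1237,0,0.3,-90.1,1],[0.118,0.0734,0.1237,0,0.3,-90.1,1],[0.118,0.0734,0.1237,0,0.3,-90.1,1],[0.118,0.0734,0.1237,0,0.3,-90.1,1],[0.118,0.0734,0.1237,0,0.3,-90.1,1],[0.118,0.0734,0.1237,0,0.3,-90.1,1],[0.118,0.0734,0.1237,0,0.3,-90.1,1],[0.118,0.0734,0.1237,0,0.3,-90.1,1],[0.118,0.0734,0.1237,0,0.3,-90.1,1]]]'
python3 - <<'E'
from h import *
row([.5637,-.167,.022],down(np.pi/2-.077))
E
```

```text
time_s: 4.88
position: [0.5628, -0.1665, 0.0984]
orientation: [-0.125, -3.138, -0.004]
force: [0.3, -1.0, -0.0]
gripper_width: 0.0854
grasp_force: 0.0
row [-0.001, -0.0007, 0.0764] [0.15, -0.05, -0.14] n>= 2
```

Next I'll descend, close on the front old jar, lift 2 mm and pull it forward about 133 mm (tool +x is towards the robot).

```bash
python3 -m jog '[[[-0.001,0,0.04,0,0,0,1],[-0.001,0,0.0764,0,0,0,1],[-0.001,0,0.0764,0,0,0,1],[-0.001,0,0.0764,0,0,0,1],[-0.001,0,0.0764,0,0,0,0.3],[-0.001,0,0.0764,0,0,0,0.3],[-0.001,0,0.0764,0,0,0,0.3],[-0.001,0,0.0764,0,0,0,0.3],[-0.001,0,0.0764,0,0,0,0.3],[-0.001,0,0.0764,0,0,0,0.3]]]' 30
python3 - <<'E'
from h import *
q=[.5203,-.2405,-.077]
s=ctrl.sense(); print(T2([0,0,-q[2]],s['position']-[q[0],q[1],0]),'lane pt24',T2(q,[-.096,.075,0]))
E
```

```text
time_s: 5.72
position: [0.5642, -0.167, 0.0229]
orientation: [0.123, 3.139, 0.003]
force: [-1.0, 0.1, 7.2]
gripper_width: 0.0392
grasp_force: 29.9
[[0.03807448 0.07665297 0.02286331]] lane pt24 [[ 0.43035375 -0.15833753  0.        ]]
```

```bash
python3 -m jog '[[[0,0,-0.004,0,0,0,0.3],[0,0,-0.004,0,0,0,0.3],[0.03,0,-0.004,0,0,0,0.3],[0.06,0,-0.004,0,0,0,0.3],[0.09,0,-0.004,0,0,0,0.3],[0.12,0,-0.004,0,0,0,0.3],[0.134,0,-0.004,0,0,0,0.3],[0.134,0,-0.004,0,0,0,0.3],[0.134,0,-0.004,0,0,0,0.3]]]'
python3 - <<'E'
from h import *
p=shot('wrist'); save(p,'w3.png',(56,20,456,320),2)
E
```

```text
time_s: 6.47
position: [0.4287, -0.1559, 0.025]
orientation: [-0.124, -3.136, -0.005]
force: [0.3, -0.0, -1.0]
gripper_width: 0.0389
grasp_force: 30.8
```

View pics/w3.png

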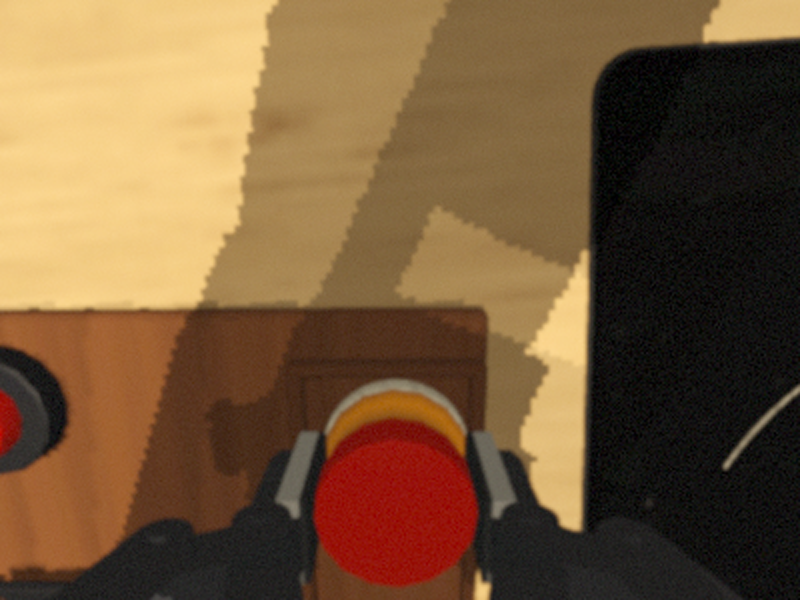

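```bash
python3 -m jog '[[[0,0,0.0025,0,0,0,0.3],[0,0,0.0025,0,0,0,0.3],[0,0,0.0025,0,0,0,0.9],[0,0,0.0025,0,0,0,0.9],[0,0,0.0025,0,0,0,0.9],[0,0,0.0025,0,0,0,0.9],[0,0,-0.035,0,0,0,0.9],[0,0,-0.072,0,0,0,0.9],[-0.04,0,-0.072,0,0,0,0.9],[-0.08,0,-0.072,0,0,0,0.9],[-0.12,0,-0.072,0,0,0,0.9],[-0.16,0,-0.072,0,0,0,0.9],[-0.19,0,-0.072,0,0,0,0.9],[-0.19,0,-0.072,0,0,0,0.9],[-0.19,0,-0.035,0,0,0,0.9],[-0.19,0,0.0015,0,0,0,0.9],[-0.19,0,0.0015,0,0,0,0.9],[-0.19,0,0.0015,0,0,0,0.9]]]' 30;  python3 - <<'E'
from h import *
row([.6184,-.1712,.023],down(np.pi/2-.077))
E
```

```text
time_s: 8.02
position: [0.6155, -0.1697, 0.0197]
orientation: [-0.123, -3.129, -0.009]
force: [1.1, -0.8, -0.3]
gripper_width: 0.077
grasp_force: 0.0
row [-0.003, -0.0012, -0.0034] [0.3, -0.6, -0.08] n>= 1
```

```bash
python3 -m jog '[[[-0.003,-0.001,-0.003,0.3,-0.6,0,0.9],[-0.003,-0.001,-0.003,0.3,-0.6,0,0.3],[-0.003,-0.001,-0.003,0.3,-0.6,0,0.3],[-0.003,-0.001,-0.003,0.3,-0.6,0,0.3],[-0.003,-0.001,-0.003,0.3,-0.6,0,0.3],[-0.003,-0.001,-0.003,0.3,-0.6,0,0.3],[-0.003,-0.001,-0.003,0.3,-0.6,0,0.3],[-0.003,-0.001,-0.008,0.3,-0.6,0,0.3],[0.027,-0.001,-0.008,0.3,-0.6,0,0.3],[0.057,-0.001,-0.008,0.3,-0.6,0,0.3],[0.087,-0.001,-0.008,0.3,-0.6,0,0.3],[0.117,-0.001,-0.008,0.3,-0.6,0,0.3],[0.14,-0.001,-0.008,0.3,-0.6,0,0.3],[0.14,-0.001,-0.008,0.3,-0.6,0,0.3],[0.14,-0.001,-0.008,0.3,-0.6,0,0.3]]]'
python3 - <<'E'
from h import *
p=shot('wrist'); save(p,'w4.png',(156,100,406,300),2)
E
```

```text
time_s: 9.27
position: [0.4788, -0.1609, 0.0318]
orientation: [0.124, 3.131, -0.004]
force: [0.6, 0.1, -0.8]
gripper_width: 0.0392
grasp_force: 30.4
```

View pics/w4.png

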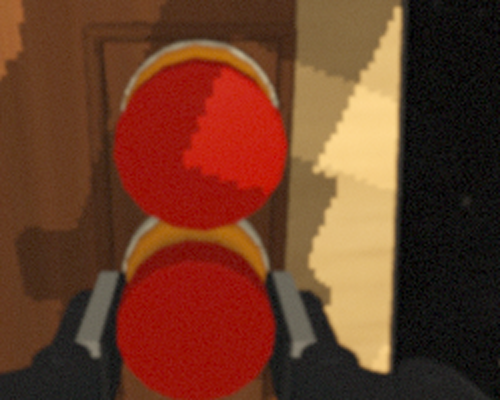

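```bash
python3 -m jog '[[[0.003,0,0.004,0,0,0,0.3],[0.003,0,0.0075,0,0,0,0.3],[0.003,0,0.0075,0,0,0,0.3],[0.003,0,0.0075,0,0,0,0.3]]]';python3 -m jog '[[[0,0,0,0,0,0,0.9],[0,0,0,0,0,0,0.9],[0,0,0,0,0,0,0.9],[0,0,0,0,0,0,0.9],[0,0,-0.04,0,0,0,1],[0,0,-0.08,0,0,0,1],[0,0,-0.1,0,0,0,1],[0,0,-0.1,0,0,0,1]]]';  python3 - <<'E'
from h import *
t=shot('top')
for d in imaging.regions_of(t,'new_jar_0'):
    m=cv2.moments(d['region'].astype('uint8'),True); c=[m['m10']/m['m00'],m['m01']/m['m00']]
    print(d['confidence'],c,ray(t,[c],.03).round(3).tolist())
# green lid colour blobs
f=t['frame'].astype(int); g=((f[:,:,1]>150)&(f[:,:,0]<120)&(f[:,:,2]<150)).astype('uint8')
n,_,st,c=cv2.connectedComponentsWithStats(g)
for i in range(1,n):
    if st[i,4]>30: print('lid',st[i,4],ray(t,[c[i]],.044).round(4).tolist())
row([.4346,.2588,.12],down(np.pi/2-.077))
E
```

```text
time_s: 9.65
position: [0.4807, -0.1619, 0.0276]
orientation: [0.123, 3.125, -0.006]
force: [-0.0, 3.1, 14.1]
gripper_width: 0.0387
grasp_force: 32.1
time_s: 10.32
position: [0.4786, -0.1619, 0.1295]
orientation: [0.122, 3.123, -0.01]
force: [0.7, -0.4, 0.1]
gripper_width: 0.0856
grasp_force: 0.0
0.78 [162.73362445414847, 258.92139737991266] [[0.433, 0.257, 0.03]]
0.77 [145.14932126696831, 226.33484162895928] [[0.519, 0.306, 0.03]]
0.5 [155.98095238095237, 182.54285714285714] [[0.636, 0.279, 0.03]]
lid 38 [[0.6493, 0.2883, 0.044]]
row [0.0738, 0.4148, 0.0026] [-0.14, 0.49, -0.08] n>= 11
```

Run:
```python
from h import *
p=shot('wrist'); save(p,'w5.png',(156,80,406,330),2)
s=shot('side'); save(s,'s5.png',(170,220,330,340),5)
f=p['frame'].astype(int); g=((f[:,:,0]>110)&(f[:,:,1]<50)&(f[:,:,2]<50)).astype('uint8')
n,_,st,c=cv2.connectedComponentsWithStats(g)
for i in range(1,n):
    if st[i,4]>100: print(st[i],ray(p,[c[i]],.052).round(4).tolist())
```

```text
[ 96 117  33  30 624] [[0.4074, -0.2637, 0.052]]
[ 230  123   52   51 1978] [[0.4294, -0.155, 0.052]]
[ 229  181   48   49 1803] [[0.4757, -0.1604, 0.052]]
```

View pics/w5.png

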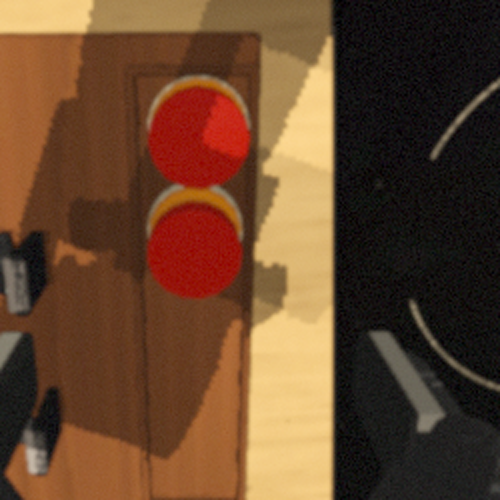

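```bash
python3 -m jog '[[[0.0738,0.4148,0,-0.1,0.5,0,1],[0.0738,0.4148,0,-0.1,0.5,0,1],[0.0738,0.4148,0,-0.1,0.5,0,1],[0.0738,0.4148,0,-0.1,0.5,0,1],[0.0738,0.4148,0,-0.1,0.5,0,1],[0.0738,0.4148,0,-0.1,0.5,0,1],[0.0738,0.4148,0,-0.1,0.5,0,1],[0.0738,0.4148,0,-0.1,0.5,0,1],[0.0738,0.4148,0,-0.1,0.5,0,1],[0.0738,0.4148,0,-0.1,0.5,0,1],[0.0738,0.4148,0,-0.1,0.5,0,1],[0.0738,0.4148,0,-0.1,0.5,0,1],[0.0738,0.4148,0,-0.1,0.5,0,1],[0.0738,0.4148,0,-0.1,0.5,0,1]]]';  cat > lids.py <<'E'
from h import *
def lids(p,z=.044):
    h=cv2.cvtColor(p['frame'],cv2.COLOR_RGB2HSV); g=cv2.inRange(h,(45,110,40),(75,255,255))
    n,_,st,c=cv2.connectedComponentsWithStats(g)
    return [(int(st[i,4]),st[i,:4].tolist(),ray(p,[c[i]],z)[0].round(4).tolist()) for i in range(1,n) if st[i,4]>60]
E
python3 - <<'E'
from lids import *
for n in('wrist','top'): print(n,*lids(shot(n)),sep='\n')
row([.4346,.2588,.015],down(np.pi/2-.077))
E
```

```text
time_s: 11.68
position: [0.4336, 0.2576, 0.121]
orientation: [-0.125, -3.135, 0.003]
force: [-0.1, 0.8, -0.5]
gripper_width: 0.0856
grasp_force: 0.0
wrist
(1842, [231, 179, 50, 48], [0.4327, 0.2598, 0.044])
(1611, [291, 261, 46, 45], [0.5168, 0.3074, 0.044])
top
(199, [146, 173, 16, 16], [0.639, 0.2823, 0.044])
(191, [135, 218, 17, 16], [0.5214, 0.3092, 0.044])
(87, [154, 252, 15, 8], [0.4433, 0.2578, 0.044])
row [-0.0006, 0.0015, 0.1067] [-0.05, -0.14, -0.21] n>= 3
```

```bash
python3 -m jog '[[[0.001,0.0015,0.04,0,0,0,1],[0.001,0.0015,0.08,0,0,0,1],[0.001,0.0015,0.1065,0,0,0,1],[0.001,0.0015,0.1065,0,0,0,1],[0.001,0.0015,0.1065,0,0,0,0.3],[0.001,0.0015,0.1065,0,0,0,0.3],[0.001,0.0015,0.1065,0,0,0,0.3],[0.001,0.0015,0.1065,0,0,0,0.3],[0.001,0.0015,0.1065,0,0,0,0.3],[0.001,0.0015,0.1065,0,0,0,0.3],[0.001,0.0015,0.1065,0,0,0,0.3]]]' 30; python3 -m jog '[[[0,0,-0.04,0,0,0,0.3],[0,0,-0.08,0,0,0,0.3],[0,0,-0.1,0,0,0,0.3],[0,0,-0.1,0,0,0,0.3]]]'
python3 - <<'E'
from h import *
row([.5229,-.1646,.075],down(np.pi/2-.077))
E
```

```text
time_s: 12.7
position: [0.4352, 0.2612, 0.0187]
orientation: [0.123, 3.136, 0.002]
force: [-0.1, -1.8, 6.5]
gripper_width: 0.0392
grasp_force: 29.9
time_s: 13.03
position: [0.4373, 0.2626, 0.1233]
orientation: [0.122, 3.129, 0.009]
force: [0.3, 0.7, -0.1]
gripper_width: 0.0391
grasp_force: 31.0
row [-0.1183, -0.4195, 0.0468] [0.37, 0.57, -0.07] n>= 11
```

```bash
python3 -m jog '[[[-0.118,-0.4195,0.01,0.4,0.6,0,0.3],[-0.118,-0.4195,0.01,0.4,0.6,0,0.3],[-0.118,-0.4195,0.01,0.4,0.6,0,0.3],[-0.118,-0.4195,0.01,0.4,0.6,0,0.3],[-0.118,-0.4195,0.01,0.4,0.6,0,0.3],[-0.118,-0.4195,0.01,0.4,0.6,0,0.3],[-0.118,-0.4195,0.01,0.4,0.6,0,0.3],[-0.118,-0.4195,0.01,0.4,0.6,0,0.3],[-0.118,-0.4195,0.01,0.4,0.6,0,0.3],[-0.118,-0.4195,0.01,0.4,0.6,0,0.3],[-0.118,-0.4195,0.01,0.4,0.6,0,0.3],[-0.118,-0.4195,0.01,0.4,0.6,0,0.3],[-0.118,-0.4195,0.06,0.4,0.6,0,0.3],[-0.118,-0.4195,0.06,0.4,0.6,0,0.3],[-0.118,-0.4195,0.06,0.4,0.6,0,0.3]]]'
python3 - <<'E'
from h import *
row([.5229,-.1646,.0285],down(np.pi/2-.077))
E
```

```text
time_s: 14.28
position: [0.5145, -0.1649, 0.0515]
orientation: [-0.122, -3.119, 0.005]
force: [-1.0, 0.8, -2.7]
gripper_width: 0.0391
grasp_force: 31.2
row [-0.0089, 0.001, 0.0228] [-0.23, -1.17, -0.06] n>= 1
```

```bash
python3 -m jog '[[[-0.009,0.001,0.006,-0.2,-1.2,0,0.3],[-0.009,0.001,0.006,-0.2,-1.2,0,0.3],[-0.009,0.001,0.006,-0.2,-1.2,0,0.3],[-0.009,0.001,0.006,-0.2,-1.2,0,0.3]]]'
python3 - <<'E'
from h import *
row([.5229,-.1646,.0285],down(np.pi/2-.077))
E
```

```text
time_s: 14.62
position: [0.5272, -0.1663, 0.0507]
orientation: [0.121, 3.13, -0.007]
force: [0.9, -0.8, -0.9]
gripper_width: 0.0391
grasp_force: 31.2
row [0.0047, 0.0015, 0.0222] [-0.23, 0.55, -0.03] n>= 1
```

```bash
python3 -m jog '[[[0,0,0,0,0,0,0.3],[0,0,0,0,0,0,0.3]]]'; python3 -m jog '[[[0,0,0,0,0,0,0.3],[0,0,0,0,0,0,0.3]]]'
python3 - <<'E'
from h import *
row([.5229,-.1646,.0285],down(np.pi/2-.077))
E
```

```text
time_s: 14.78
position: [0.5271, -0.1666, 0.0504]
orientation: [0.122, 3.13, -0.007]
force: [0.2, 0.6, -2.7]
gripper_width: 0.0392
grasp_force: 31.2
time_s: 14.95
position: [0.5269, -0.1667, 0.0499]
orientation: [0.123, 3.13, -0.007]
force: [0.3, 0.2, -0.7]
gripper_width: 0.0391
grasp_force: 31.2
row [0.0044, 0.0019, 0.0213] [-0.22, 0.52, -0.08] n>= 1
```

```bash
python3 -m jog '[[[0.0044,0.002,0.005,-0.2,0.5,0,0.3],[0.0044,0.002,0.013,-0.2,0.5,0,0.3],[0.0044,0.002,0.018,-0.2,0.5,0,0.3],[0.0044,0.002,0.0215,-0.2,0.5,0,0.3],[0.0044,0.002,0.0225,-0.2,0.5,0,0.3],[0.0044,0.002,0.0225,-0.2,0.5,0,0.3],[0.0044,0.002,0.0225,-0.2,0.5,0,0.3]]]'
```

```text
time_s: 15.53
position: [0.5227, -0.1644, 0.0268]
orientation: [-0.123, -3.139, -0.0]
force: [-0.8, 0.9, -0.0]
gripper_width: 0.0391
grasp_force: 31.2
```

```bash
python3 -m jog '[[[0,0,0.001,0,0,0,0.3],[0,0,0.001,0,0,0,0.9],[0,0,0.001,0,0,0,0.9],[0,0,0.001,0,0,0,0.9],[0,0,0.001,0,0,0,0.9],[0,0,-0.03,0,0,0,1],[0,0,-0.06,0,0,0,1],[0,0,-0.095,0,0,0,1]]]'; python3 -m jog '[[[0.04,0.47,0,0,0,0,1],[0.04,0.47,0,0,0,0,1],[0.04,0.47,0,0,0,0,1],[0.04,0.47,0,0,0,0,1],[0.04,0.47,0,0,0,0,1],[0.04,0.47,0,0,0,0,1],[0.04,0.47,0,0,0,0,1],[0.04,0.47,0,0,0,0,1],[0.04,0.47,0,0,0,0,1],[0.04,0.47,0,0,0,0,1],[0.04,0.47,0,0,0,0,1],[0.04,0.47,0,0,0,0,1],[0.04,0.47,0,0,0,0,1],[0.04,0.47,0,0,0,0,1],[0.04,0.47,0,0,0,0,1]]]'
python3 - <<'E'
from lids import *
for n in('wrist','top'): print(n,*lids(shot(n)),sep='\n')
row([.519,.307,.018],down(np.pi/2-.077))
E
```

```text
time_s: 16.2
position: [0.5215, -0.1639, 0.1213]
orientation: [-0.123, -3.136, -0.002]
force: [0.1, -1.3, 0.6]
gripper_width: 0.0855
grasp_force: 0.0
time_s: 17.45
position: [0.5197, 0.3061, 0.1216]
orientation: [-0.124, -3.139, 0.002]
force: [-0.6, 0.2, -0.1]
gripper_width: 0.0859
grasp_force: 0.0
wrist
(1837, [230, 179, 51, 48], [0.5192, 0.3083, 0.044])
(1526, [216, 272, 44, 44], [0.6095, 0.2843, 0.044])
top
(199, [145, 183, 17, 15], [0.6139, 0.2838, 0.044])
(175, [315, 218, 15, 15], [0.5225, -0.1652, 0.044])
row [0.0011, 0.0013, 0.1038] [-0.04, -0.01, -0.19] n>= 3
```

```bash
python3 -m jog '[[[0.001,0.002,0.04,0,0,0,1],[0.001,0.002,0.08,0,0,0,1],[0.001,0.002,0.104,0,0,0,1],[0.001,0.002,0.104,0,0,0,1],[0.001,0.002,0.104,0,0,0,0.3],[0.001,0.002,0.104,0,0,0,0.3],[0.001,0.002,0.104,0,0,0,0.3],[0.001,0.002,0.104,0,0,0,0.3],[0.001,0.002,0.104,0,0,0,0.3],[0.001,0.002,0.104,0,0,0,0.3],[0.001,0.002,0.104,0,0,0,0.3]]]' 30; python3 -m jog '[[[0,0,-0.03,0,0,0,0.3],[0,0,-0.07,0,0,0,0.3],[0,0,-0.09,0,0,0,0.3],[0,0,-0.09,0,0,0,0.3],[0,0,-0.09,0,0,0,0.3]]]'
python3 - <<'E'
from h import *
row([.5698,-.1682,.095],down(np.pi/2-.077))
E
```

```text
time_s: 18.47
position: [0.521, 0.31, 0.0211]
orientation: [0.123, 3.135, 0.002]
force: [-0.1, -1.4, 6.4]
gripper_width: 0.0389
grasp_force: 30.2
time_s: 18.88
position: [0.5202, 0.3101, 0.1107]
orientation: [0.123, 3.135, 0.003]
force: [0.2, -1.1, -1.2]
gripper_width: 0.0393
grasp_force: 30.6
row [-0.0867, -0.473, 0.0149] [0.14, 0.25, -0.07] n>= 12
```

```bash
python3 -m jog '[[[-0.0867,-0.473,0,0.1,0.2,0,0.3],[-0.0867,-0.473,0,0.1,0.2,0,0.3],[-0.0867,-0.473,0,0.1,0.2,0,0.3],[-0.0867,-0.473,0,0.1,0.2,0,0.3],[-0.0867,-0.473,0,0.1,0.2,0,0.3],[-0.0867,-0.473,0,0.1,0.2,0,0.3],[-0.0867,-0.473,0,0.1,0.2,0,0.3],[-0.0867,-0.473,0,0.1,0.2,0,0.3],[-0.0867,-0.473,0,0.1,0.2,0,0.3],[-0.0867,-0.473,0,0.1,0.2,0,0.3],[-0.0867,-0.473,0,0.1,0.2,0,0.3],[-0.0867,-0.473,0,0.1,0.2,0,0.3],[-0.0867,-0.473,0,0.1,0.2,0,0.3],[-0.0867,-0.473,0.03,0.1,0.2,0,0.3],[-0.0867,-0.473,0.055,0.1,0.2,0,0.3],[-0.0867,-0.473,0.055,0.1,0.2,0,0.3],[-0.0867,-0.473,0.055,0.1,0.2,0,0.3],[-0.0867,-0.473,0.055,0.1,0.2,0,0.3]]]'
python3 - <<'E'
from h import *
row([.5698,-.1682,.0285],down(np.pi/2-.077))
E
```

```text
time_s: 20.38
position: [0.5683, -0.1684, 0.0532]
orientation: [-0.122, -3.135, 0.002]
force: [0.6, -0.3, -0.5]
gripper_width: 0.0391
grasp_force: 30.8
row [-0.0016, 0.0003, 0.0247] [-0.09, -0.22, -0.04] n>= 1
```

```bash
python3 -m jog '[[[-0.0015,0,0.01,0,-0.2,0,0.3],[-0.0015,0,0.018,0,-0.2,0,0.3],[-0.0015,0,0.024,0,-0.2,0,0.3],[-0.0015,0,0.0247,0,-0.2,0,0.3],[-0.0015,0,0.0247,0,-0.2,0,0.3],[-0.0015,0,0.0247,0,-0.2,0,0.3]]]'; python3 -m jog '[[[0,0,0,0,0,0,0.9],[0,0,0,0,0,0,0.9],[0,0,0,0,0,0,0.9],[0,0,0,0,0,0,0.9],[0,0,-0.03,0,0,0,1],[0,0,-0.06,0,0,0,1],[0,0,-0.095,0,0,0,1],[0,0,-0.095,0,0,0,1]]]'
python3 - <<'E'
from lids import *
for n in('wrist','top'): print(n,*lids(shot(n),.052 if n=='wrist' else .044),sep='\n')
row([.6085,.284,.12],down(np.pi/2-.077))
E
```

```text
time_s: 20.88
position: [0.5701, -0.169, 0.0286]
orientation: [0.123, 3.138, -0.003]
force: [0.3, 0.9, 2.3]
gripper_width: 0.0388
grasp_force: 31.3
time_s: 21.55
position: [0.5742, -0.1708, 0.1318]
orientation: [0.123, 3.126, -0.01]
force: [1.4, -0.3, 0.9]
gripper_width: 0.0851
grasp_force: 0.0
wrist
(1908, [233, 114, 50, 49], [0.5212, -0.1633, 0.052])
(1695, [232, 171, 47, 47], [0.5678, -0.1682, 0.052])
top
(199, [145, 183, 17, 16], [0.6138, 0.2841, 0.044])
(68, [322, 219, 8, 14], [0.5191, -0.1743, 0.044])
row [-0.0017, 0.4551, 0.0043] [-0.19, 0.27, -0.08] n>= 11
```

```bash
python3 -m jog '[[[-0.003,0.455,0.004,-0.2,0.3,0,1],[-0.003,0.455,0.004,-0.2,0.3,0,1],[-0.003,0.455,0.004,-0.2,0.3,0,1],[-0.003,0.455,0.004,-0.2,0.3,0,1],[-0.003,0.455,0.004,-0.2,0.3,0,1],[-0.003,0.455,0.004,-0.2,0.3,0,1],[-0.003,0.455,0.004,-0.2,0.3,0,1],[-0.003,0.455,0.004,-0.2,0.3,0,1],[-0.003,0.455,0.004,-0.2,0.3,0,1],[-0.003,0.455,0.004,-0.2,0.3,0,1],[-0.003,0.455,0.004,-0.2,0.3,0,1],[-0.003,0.455,0.004,-0.2,0.3,0,1],[-0.003,0.455,0.004,-0.2,0.3,0,1],[-0.003,0.455,0.004,-0.2,0.3,0,1],[-0.003,0.455,0.004,-0.2,0.3,0,1]]]'
python3 - <<'E'
from lids import *
p=shot('wrist'); l=lids(p); print(l)
row([l[0][2][0],l[0][2][1],.018],down(np.pi/2-.077))
E
```

```text
time_s: 22.9
position: [0.6077, 0.283, 0.1171]
orientation: [-0.125, -3.132, -0.001]
force: [-0.0, 0.6, 0.5]
gripper_width: 0.0851
grasp_force: 0.0
[(1858, [229, 186, 50, 49], [0.6118, 0.2837, 0.044])]
row [-0.0043, 0.001, 0.0996] [0.04, -0.37, -0.17] n>= 3
```

```bash
python3 -m jog '[[[-0.004,0.001,0.04,0,-0.3,0,1],[-0.004,0.001,0.08,0,-0.3,0,1],[-0.004,0.001,0.0995,0,-0.3,0,1],[-0.004,0.001,0.0995,0,-0.3,0,1],[-0.004,0.001,0.0995,0,-0.3,0,0.3],[-0.004,0.001,0.0995,0,-0.3,0,0.3],[-0.004,0.001,0.0995,0,-0.3,0,0.3],[-0.004,0.001,0.0995,0,-0.3,0,0.3],[-0.004,0.001,0.0995,0,-0.3,0,0.3],[-0.004,0.001,0.0995,0,-0.3,0,0.3],[-0.004,0.001,0.0995,0,-0.3,0,0.3]]]' 30; python3 -m jog '[[[0,0,-0.03,0,0,0,0.3],[0,0,-0.07,0,0,0,0.3],[0,0,-0.09,0,0,0,0.3],[0,0,-0.09,0,0,0,0.3],[0,0,-0.09,0,0,0,0.3]]]'
python3 - <<'E'
from h import *
row([.6155,-.1719,.095],down(np.pi/2-.077))
E
```

```text
time_s: 23.87
position: [0.614, 0.2857, 0.0222]
orientation: [0.123, 3.134, 0.004]
force: [-0.2, -2.1, 6.5]
gripper_width: 0.0394
grasp_force: 30.5
time_s: 24.28
position: [0.6131, 0.2857, 0.1117]
orientation: [0.123, 3.135, 0.005]
force: [-0.1, 0.1, -1.4]
gripper_width: 0.0393
grasp_force: 30.6
row [-0.0381, -0.4561, 0.0152] [0.21, 0.25, -0.07] n>= 11
```

```bash
python3 -m jog '[[[-0.038,-0.456,0,0.2,0.2,0,0.3],[-0.038,-0.456,0,0.2,0.2,0,0.3],[-0.038,-0.456,0,0.2,0.2,0,0.3],[-0.038,-0.456,0,0.2,0.2,0,0.3],[-0.038,-0.456,0,0.2,0.2,0,0.3],[-0.038,-0.456,0,0.2,0.2,0,0.3],[-0.038,-0.456,0,0.2,0.2,0,0.3],[-0.038,-0.456,0,0.2,0.2,0,0.3],[-0.038,-0.456,0,0.2,0.2,0,0.3],[-0.038,-0.456,0,0.2,0.2,0,0.3],[-0.038,-0.456,0,0.2,0.2,0,0.3],[-0.038,-0.456,0,0.2,0.2,0,0.3],[-0.038,-0.456,0,0.2,0.2,0,0.3],[-0.038,-0.456,0.03,0.2,0.2,0,0.3],[-0.038,-0.456,0.055,0.2,0.2,0,0.3],[-0.038,-0.456,0.055,0.2,0.2,0,0.3],[-0.038,-0.456,0.055,0.2,0.2,0,0.3],[-0.038,-0.456,0.055,0.2,0.2,0,0.3]]]'
python3 - <<'E'
from h import *
row([.6155,-.1719,.0298],down(np.pi/2-.077))
E
```

```text
time_s: 25.78
position: [0.6143, -0.1714, 0.0535]
orientation: [-0.121, -3.136, 0.002]
force: [0.3, -0.5, -0.2]
gripper_width: 0.0389
grasp_force: 30.9
row [-0.0014, -0.0004, 0.0237] [-0.1, -0.2, -0.01] n>= 1
```

```bash
python3 -m jog '[[[-0.001,0,0.01,0,-0.2,0,0.3],[-0.001,0,0.018,0,-0.2,0,0.3],[-0.001,0,0.023,0,-0.2,0,0.3],[-0.001,0,0.0238,0,-0.2,0,0.3],[-0.001,0,0.0238,0,-0.2,0,0.3],[-0.001,0,0.0238,0,-0.2,0,0.3]]]'; python3 -m jog '[[[0,0,0,0,0,0,0.9],[0,0,0,0,0,0,0.9],[0,0,0,0,0,0,0.9],[0,0,0,0,0,0,0.9],[0,0,-0.03,0,0,0,1],[0,0,-0.06,0,0,0,1],[0,0,-0.095,0,0,0,1],[0,0,-0.095,0,0,0,1]]]'
python3 - <<'E'
from lids import *
for n in('wrist',): print(n,*lids(shot(n),.052 if n=='wrist' else .044),sep='\n')
row([.5476,.0827,.15],down(-.2845))
E
```

```text
time_s: 26.28
position: [0.6153, -0.1727, 0.0301]
orientation: [0.123, 3.139, -0.004]
force: [-1.0, 0.7, 3.2]
gripper_width: 0.0388
grasp_force: 31.4
time_s: 26.95
position: [0.6195, -0.1739, 0.1331]
orientation: [0.122, 3.126, -0.01]
force: [1.0, 0.2, 2.0]
gripper_width: 0.0856
grasp_force: 0.0
wrist
(2303, [230, 49, 54, 56], [0.5211, -0.1634, 0.052])
(1872, [231, 115, 50, 48], [0.5671, -0.1678, 0.052])
(1681, [232, 171, 47, 47], [0.6133, -0.1715, 0.052])
row [0.0903, 0.2497, -0.0219] [0.31, 0.64, 101.81] n>= 15
```

```bash
python3 -m jog '[[[0.0903,0.2497,-0.022,0,0,101.8,1],[0.0903,0.2497,-0.022,0,0,101.8,1],[0.0903,0.2497,-0.022,0,0,101.8,1],[0.0903,0.2497,-0.022,0,0,101.8,1],[0.0903,0.2497,-0.022,0,0,101.8,1],[0.0903,0.2497,-0.022,0,0,101.8,1],[0.0903,0.2497,-0.022,0,0,101.8,1],[0.0903,0.2497,-0.022,0,0,101.8,1],[0.0903,0.2497,-0.022,0,0,101.8,1],[0.0903,0.2497,-0.022,0,0,101.8,1],[0.0903,0.2497,-0.022,0,0,101.8,1],[0.0903,0.2497,-0.022,0,0,101.8,1],[0.0903,0.2497,-0.022,0,0,101.8,1],[0.0903,0.2497,-0.022,0,0,101.8,1],[0.0903,0.2497,-0.022,0,0,101.8,1],[0.0903,0.2497,-0.022,0,0,101.8,1],[0.0903,0.2497,-0.022,0,0,101.8,1],[0.0903,0.2497,-0.022,0,0,101.8,1]]]'
python3 - <<'E'
from h import *
p=shot('wrist'); save(p,'w6.png',(156,80,406,330),2); np.save('w6.npy',p,allow_pickle=True)
s=ctrl.sense(); print(s['joint_positions'])
E
```

```text
time_s: 28.5
position: [0.5442, 0.0837, 0.1452]
orientation: [2.512, 1.885, -0.003]
force: [-0.0, 0.4, 0.9]
gripper_width: 0.0855
grasp_force: 0.0
[ 0.05610573 -0.02430771  1.95317028 -0.00202027  1.21369754  0.34021184]
```

View pics/w6.png

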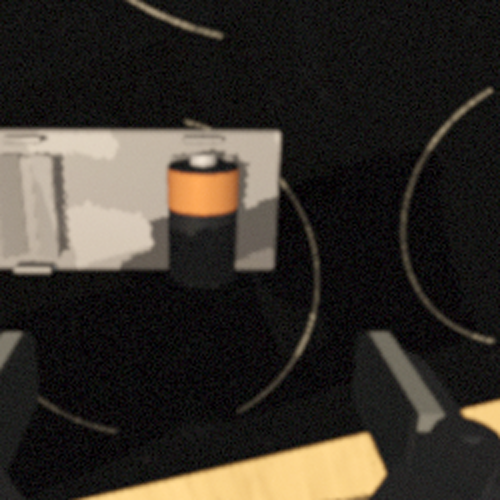

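Run:
```python
from h import *
p=np.load('w6.npy',allow_pickle=True).item()
g=lambda u,z: ray(p,[np.array(u)/2+[156,80]],z)[0]
fl=g((202,288),.046); fr=g((204,169),.046); tip=g((204,155),.029); l=g((168,230),.029); r=g((238,230),.029)
print(fl,fr,np.linalg.norm(fl-fr),tip,l,r,np.linalg.norm(l-r))
a=(fr-fl)[:2]; print('axis yaw',np.arctan2(a[0],a[1])*-1)
c=g((280,132),.006); d=g((274,269),.006); print('tray right edge',c,d,np.linalg.norm(c-d))
print('mid', (fl+fr)/2,(l+r)/2)
for P in T2([.5046,.0965,-.2845],[[.045,0,.029],[.045,.0305,.029],[.045,-.0305,.029]]): print(P,proj(p,P)*2-[312,160])
```

```text
[0.5392156  0.05594106 0.046     ] [0.55590087 0.11101921 0.046     ] 0.05754999008625252 [0.55702354 0.11397019 0.029     ] [0.5298157  0.08313623 0.029     ] [0.56289456 0.07352426 0.029     ] 0.03444707278364258
axis yaw -0.29415009589953084
tray right edge [0.5964724  0.11039284 0.006     ] [0.57583784 0.03846574 0.006     ] 0.07482843072684599
mid [0.54755824 0.08348013 0.046     ] [0.54635513 0.07833024 0.029     ]
[0.5477911  0.08386951 0.029     ] [[202.71577831 218.87980949]]
[0.55635176 0.11314347 0.029     ] [[203.11133619 157.0616292 ]]
[0.53923043 0.05459554 0.029     ] [[202.34203934 276.53649553]]
```

Run:
```python
from h import *
row([.5476,.0835,.010],down(-.287))
```

```text
row [0.001, 0.0033, 0.1354] [-0.02, 0.12, 0.21] n>= 4
```

```bash
python3 -m jog '[[[0.001,0.0033,0.04,0,0,0.2,1],[0.001,0.0033,0.08,0,0,0.2,1],[0.001,0.0033,0.11,0,0,0.2,1],[0.001,0.0033,0.13,0,0,0.2,1],[0.001,0.0033,0.1354,0,0,0.2,1],[0.001,0.0033,0.1354,0,0,0.2,1],[0.001,0.0033,0.1354,0,0,0.2,1]]]'; python3 -m jog '[[[0,0,0,0,0,0,0.2],[0,0,0,0,0,0,0.2],[0,0,0,0,0,0,0.2],[0,0,0,0,0,0,0.2],[0,0,0,0,0,0,0.2],[0,0,0,0,0,0,0.2],[0,0,0,0,0,0,0.2],[0,0,0,0,0,0,0.2]]]' 60
```

```text
time_s: 29.13
position: [0.5488, 0.0836, 0.0115]
orientation: [2.515, 1.879, -0.0]
force: [-0.4, -0.6, 1.7]
gripper_width: 0.0852
grasp_force: 0.0
time_s: 29.8
position: [0.5477, 0.0839, 0.0119]
orientation: [2.517, 1.88, -0.003]
force: [-5.6, 1.4, 8.5]
gripper_width: 0.0326
grasp_force: 59.1
```

```bash
cat > bat.py <<'E'
from h import *
B=np.array([.4892,-.2426,.031]); YAW=-.077; O=np.array([.0019,0,-.0171])
Rz=R.from_euler('z',YAW)
def bat(x,y,z,tilt):  # battery centre in bay frame (mm), tilt deg -> row
    Rt=down(YAW,tilt); row(B+Rz.apply(np.array([x,y,z])/1000)-Rt.apply(O),Rt)
def where():
    s=ctrl.sense(); Rc=R.from_rotvec(s['orientation']); C=Rz.inv().apply(s['position']+Rc.apply(O)-B)*1000
    a=Rz.inv().apply(Rc.apply([1,0,0])); F=Rz.inv().apply(s['force'])
    print('C',C.round(1).tolist(),'tilt',round(float(np.degrees(np.arcsin(a[2]))),2),'yawerr',round(float(np.degrees(np.arctan2(-a[0],a[1]))),2),'F',F.round(1).tolist(),'w',round(s['gripper_width'],4))
E
python3 -m jog '[[[0,0,-0.03,0,0,0,0.2],[0,0,-0.07,0,0,0,0.2],[0,0,-0.11,0,0,0,0.2],[0,0,-0.11,0,0,0,0.2],[0,0,-0.11,0,0,0,0.2]]]'
python3 - <<'E'
from bat import *
where(); bat(0,-15,70,31)
E
```

```text
time_s: 30.22
position: [0.5503, 0.0839, 0.1243]
orientation: [2.513, 1.877, 0.008]
force: [0.3, -0.5, -2.1]
gripper_width: 0.032
grasp_force: 63.7
C [36.0, 332.1, 110.4] tilt 0.03 yawerr -12.07 F [0.4, -0.4, -2.1] w 0.032
row [-0.3381, 0.0354, 0.039] [3.68, 30.89, -11.66] n>= 9
```

```bash
python3 -m jog '[[[-0.338,0.0354,0.03,3.7,30.9,-11.7,0.2],[-0.338,0.0354,0.03,3.7,30.9,-11.7,0.2],[-0.338,0.0354,0.03,3.7,30.9,-11.7,0.2],[-0.338,0.0354,0.03,3.7,30.9,-11.7,0.2],[-0.338,0.0354,0.03,3.7,30.9,-11.7,0.2],[-0.338,0.0354,0.03,3.7,30.9,-11.7,0.2],[-0.338,0.0354,0.03,3.7,30.9,-11.7,0.2],[-0.338,0.0354,0.03,3.7,30.9,-11.7,0.2],[-0.338,0.0354,0.03,3.7,30.9,-11.7,0.2],[-0.338,0.0354,0.039,3.7,30.9,-11.7,0.2],[-0.338,0.0354,0.039,3.7,30.9,-11.7,0.2],[-0.338,0.0354,0.039,3.7,30.9,-11.7,0.2],[-0.338,0.0354,0.039,3.7,30.9,-11.7,0.2]]]'
python3 - <<'E'
from bat import *
where(); bat(0,-15,45,31)
p=shot('wrist'); save(p,'w7.png',(156,80,406,330),2); np.save('w7.npy',p,allow_pickle=True)
E
```

```text
time_s: 31.3
position: [0.4854, -0.2488, 0.0812]
orientation: [-1.993, -1.843, -0.544]
force: [-0.2, 0.5, -2.1]
gripper_width: 0.0324
grasp_force: 63.5
C [-3.1, -13.7, 65.8] tilt 31.05 yawerr -0.22 F [-0.2, 0.5, -2.1] w 0.0324
row [-0.0119, 0.0035, 0.0171] [-0.51, -0.05, -0.19] n>= 1
```

View pics/w7.png

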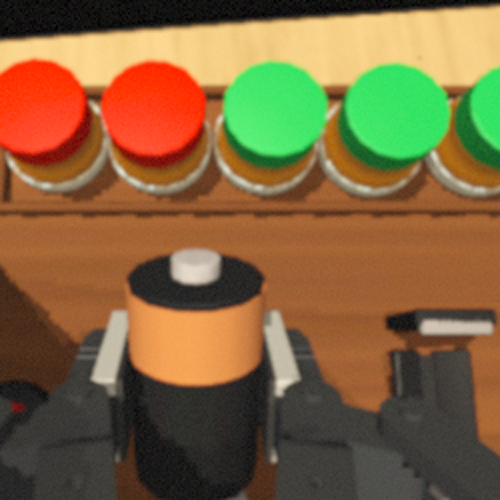

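Run:
```python
from bat import *
p=np.load('w7.npy',allow_pickle=True).item()
g=lambda u,z: ray(p,[np.array(u)/2+[156,80]],z)[0]
for u in ((390,331),(495,331),(442,331),(442,313)): 
    W=g(u,.043); print(W.round(4),(Rz.inv().apply(W-[B[0],B[1],0])*1000-[90,0,0]).round(1))
W=g((442,331),.043)
# rails: inner rail line (right rail outer bottom) & battery button
print(proj(p,B+Rz.apply([.09,-.003,.012]))*2-[312,160], 'battery tip', proj(p,B+Rz.apply(np.array([-3.1,-13.7,65.8])/1000+.0305*np.array([0,np.cos(.542),np.sin(.542)])))*2-[312,160])
for n,u in (('lids',(274,110)),('lid0',(37,110))): W=g(u,.052); print(n,W.round(4), (Rz.inv().apply(W-B)*1000).round(1))
```

```text
[ 0.5549 -0.2498  0.043 ] [-23.9  -2.1  43. ]
[ 0.5927 -0.2528  0.043 ] [14.  -2.2 43. ]
[ 0.5736 -0.2513  0.043 ] [-5.2 -2.2 43. ]
[ 0.5747 -0.2449  0.043 ] [-4.6  4.3 43. ]
[[456.56128479 333.35035377]] battery tip [[195.72278377 256.24775388]]
lids [ 0.521  -0.1656  0.052 ] [25.8 79.2 21. ]
lid0 [ 0.4319 -0.1584  0.052 ] [-63.6  79.5  21. ]
```

```bash
sed -i 's/B=np.array(\[.4892,-.2426/B=np.array([.4885,-.2420/' bat.py
python3 - <<'E'
from bat import *
where(); bat(0,-17,40,31); bat(0,-17,17.5,31)
E
```

```text
C [-2.0, -14.2, 66.3] tilt 31.01 yawerr -0.16 F [0.8, -0.2, -1.2] w 0.032
row [-0.0159, 0.0024, 0.0211] [-0.48, -0.01, -0.14] n>= 1
row [-0.0275, 0.0026, 0.0404] [-0.48, -0.01, -0.14] n>= 2
```

```bash
python3 -m jog '[[[-0.008,0.0025,0.011,-0.5,0,-0.1,0.2],[-0.016,0.0025,0.021,-0.5,0,-0.1,0.2],[-0.0195,0.0025,0.027,-0.5,0,-0.1,0.2],[-0.0225,0.0025,0.032,-0.5,0,-0.1,0.2],[-0.0225,0.0025,0.032,-0.5,0,-0.1,0.2],[-0.0225,0.0025,0.032,-0.5,0,-0.1,0.2]]]'
python3 - <<'E'
from bat import *
where(); bat(0,-17,17.5,31); bat(0,-25,17.5,31)
E
```

```text
time_s: 31.85
position: [0.4878, -0.253, 0.0428]
orientation: [-1.999, -1.847, -0.554]
force: [-0.0, -0.6, -2.0]
gripper_width: 0.0321
grasp_force: 63.5
C [0.1, -18.2, 27.5] tilt 31.0 yawerr -0.11 F [0.0, -0.6, -2.0] w 0.0321
row [-0.0041, -0.0002, 0.0092] [0.07, 0.0, -0.09] n>= 1
row [-0.011, -0.0001, 0.005] [0.07, 0.0, -0.09] n>= 1
```

```bash
python3 -m jog '[[[-0.003,0,0.005,0,0,0,0.2],[-0.0055,0,0.009,0,0,0,0.2],[-0.0062,0,0.0103,0,0,0,0.2],[-0.0062,0,0.0103,0,0,0,0.2],[-0.0062,0,0.0103,0,0,0,0.2]]]'
python3 - <<'E'
from bat import *
where()
E
python3 -m jog '[[[-0.0017,0,-0.001,0,0,0,0.2],[-0.0034,0,-0.002,0,0,0,0.2],[-0.0034,0,-0.002,0,0,0,0.2],[-0.0034,0,-0.002,0,0,0,0.2]]]'
python3 - <<'E'
from bat import *
where()
E
python3 -m jog '[[[-0.0017,0,-0.001,0,0,0,0.2],[-0.0034,0,-0.002,0,0,0,0.2],[-0.0034,0,-0.002,0,0,0,0.2],[-0.0034,0,-0.002,0,0,0,0.2]]]'
python3 - <<'E'
from bat import *
where()
E
```

```text
time_s: 32.27
position: [0.4899, -0.2551, 0.0358]
orientation: [-1.999, -1.85, -0.559]
force: [-3.8, -1.4, 15.7]
gripper_width: 0.0319
grasp_force: 65.5
C [2.3, -20.1, 20.4] tilt 30.98 yawerr 0.07 F [-3.6, -1.7, 15.7] w 0.0319
time_s: 32.6
position: [0.4897, -0.259, 0.0341]
orientation: [-2.002, -1.851, -0.559]
force: [1.2, -1.7, 7.8]
gripper_width: 0.0321
grasp_force: 64.4
C [2.4, -24.0, 18.7] tilt 30.87 yawerr 0.02 F [1.4, -1.6, 7.8] w 0.0321
time_s: 32.93
position: [0.4886, -0.2618, 0.0326]
orientation: [-2.0, -1.849, -0.558]
force: [1.5, 1.8, 6.8]
gripper_width: 0.0323
grasp_force: 63.8
C [1.5, -26.9, 17.3] tilt 30.95 yawerr -0.04 F [1.4, 1.9, 6.8] w 0.0323
```

Run:
```python
from bat import *
where()
a=shot('wrist'); b=shot('side')
A=cv2.resize(a['frame'][130:330,156:356],(600,600),interpolation=cv2.INTER_CUBIC); Bq=cv2.resize(b['frame'][220:345,170:330][:, :],None,fx=4.8,fy=4.8,interpolation=cv2.INTER_CUBIC)
cv2.imwrite('pics/w8.png',A[:,:,::-1]); cv2.imwrite('pics/s8.png',Bq[:,:,::-1]); np.save('w8.npy',a,allow_pickle=True)
C=np.array([1.5,-26.9,17.3])/1000
print('pred tip',proj(a,B+Rz.apply(C+.0305*np.array([0,.857,.515])))*3-[468,390])
print('wall lip front top edge', ((proj(a,B+Rz.apply(np.array([[-15,-3,12],[15,-3,12],[75,-3,12],[105,-3,12]])/1000))-[156,130])*3).round().tolist())
```

```text
C [1.5, -26.9, 17.3] tilt 30.95 yawerr -0.04 F [1.4, 1.9, 6.8] w 0.0323
pred tip [[293.95630027 234.1145651 ]]
wall lip front top edge [[204.0, 266.0], [366.0, 266.0], [687.0, 265.0], [844.0, 264.0]]
```

View pics/w8.png

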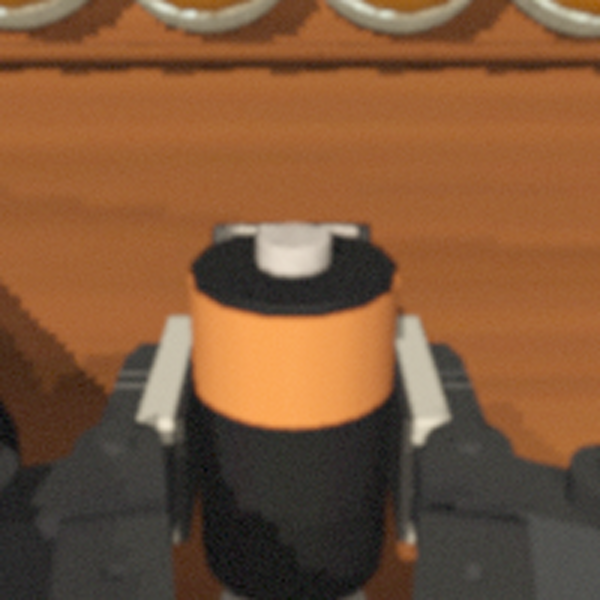

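View pics/s8.png

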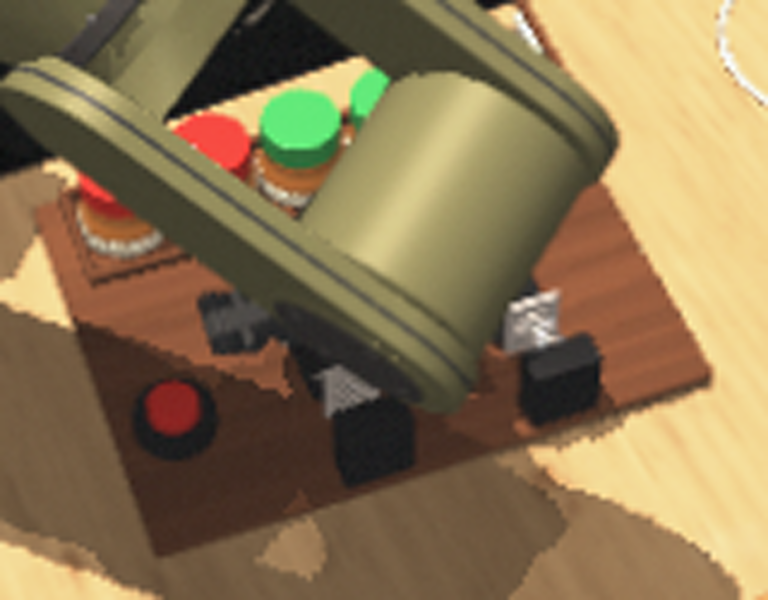

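```bash
sed -i 's/B=np.array(\[.4885/B=np.array([.4897/' bat.py
python3 - <<'E'
from bat import *
where(); bat(0,-20.5,22,31); bat(0,-20.5,14.5,31)
E
```

```text
C [0.3, -27.0, 17.2] tilt 30.95 yawerr -0.05 F [1.8, 0.4, 5.8] w 0.0325
row [0.0081, -0.0004, -0.0007] [0.27, 0.05, -0.04] n>= 1
row [0.0042, -0.0004, 0.0057] [0.27, 0.05, -0.04] n>= 1
```

```bash
python3 -m jog '[[[0.004,-0.0004,-0.004,0.3,0,0,0.2],[0.009,-0.0004,-0.002,0.3,0,0,0.2],[0.009,-0.0004,-0.002,0.3,0,0,0.2],[0.009,-0.0004,-0.002,0.3,0,0,0.2]]]'
python3 - <<'E'
from bat import *
where(); bat(0,-20.5,14.5,31)
E
```

```text
time_s: 33.37
position: [0.4874, -0.2545, 0.0374]
orientation: [-1.996, -1.847, -0.549]
force: [1.7, -1.2, -0.6]
gripper_width: 0.0323
grasp_force: 63.5
C [-1.3, -19.8, 22.0] tilt 30.92 yawerr -0.08 F [1.8, -1.1, -0.6] w 0.0323
row [-0.0044, 0.0014, 0.0061] [-0.19, 0.08, -0.07] n>= 1
```

```bash
python3 -m jog '[[[0,0.0014,0,0,0,0,0.2],[0,0.0014,0,0,0,0,0.2],[-0.0015,0.0014,0.002,0,0,0,0.2],[-0.003,0.0014,0.004,0,0,0,0.2],[-0.0044,0.0014,0.0062,0,0,0,0.2],[-0.0044,0.0014,0.0062,0,0,0,0.2],[-0.0044,0.0014,0.0062,0,0,0,0.2]]]'
python3 - <<'E'
from bat import *
where()
E
```

```text
time_s: 33.95
position: [0.4907, -0.2571, 0.0344]
orientation: [-1.996, -1.849, -0.554]
force: [-2.3, -1.7, 17.9]
gripper_width: 0.0322
grasp_force: 65.7
C [2.2, -22.2, 19.0] tilt 30.97 yawerr 0.05 F [-2.1, -1.9, 17.9] w 0.0322
```

Run:
```python
from bat import *
p=np.load('w8.npy',allow_pickle=True).item()
W=[ray(p,[np.array(u)/3+[156,130]],.043)[0] for u in ((216,229),(368,229))]
for w in W: print((Rz.inv().apply(w-B)*1000).round(1))
where(); bat(0,-18,32,31); bat(0,-18,32,38)
```

```text
[-14.1   3.9  12. ]
[14.3  3.9 12. ]
C [2.2, -22.2, 19.0] tilt 30.97 yawerr 0.05 F [-2.1, -1.9, 17.9] w 0.0322
row [0.0103, -0.0022, -0.009] [0.03, 0.03, 0.04] n>= 1
row [0.0124, -0.0022, -0.0089] [0.02, 7.03, 0.04] n>= 1
```

```bash
python3 -m jog '[[[0.004,0,-0.006,0,0,0,0.2],[0.0124,0,-0.013,0,0,0,0.2],[0.0124,0,-0.013,0,7,0,0.2],[0.0124,0,-0.013,0,7,0,0.2],[0.0124,0,-0.013,0,7,0,0.2]]]'
python3 - <<'E'
from bat import *
where(); bat(0,-19.5,21.5,38)
E
```

```text
time_s: 34.37
position: [0.4883, -0.2514, 0.0459]
orientation: [-1.919, -1.772, -0.654]
force: [0.4, 0.7, -2.0]
gripper_width: 0.0325
grasp_force: 63.6
C [-0.6, -18.4, 29.6] tilt 37.93 yawerr -0.31 F [0.4, 0.7, -2.0] w 0.0325
row [-0.0058, 0.0007, 0.0057] [-0.24, 0.07, -0.24] n>= 1
```

```bash
python3 -m jog '[[[-0.003,0.0007,0.003,-0.2,0,-0.2,0.2],[-0.0058,0.0007,0.0057,-0.2,0,-0.2,0.2],[-0.0058,0.0007,0.0057,-0.2,0,-0.2,0.2],[-0.0058,0.0007,0.0057,-0.2,0,-0.2,0.2]]]'
python3 - <<'E'
from bat import *
where(); bat(0,-22,20,38); bat(0,-25,18.2,38)
E
```

```text
time_s: 34.7
position: [0.4895, -0.252, 0.039]
orientation: [-1.917, -1.778, -0.66]
force: [-0.1, 0.9, -1.6]
gripper_width: 0.0323
grasp_force: 63.6
C [0.6, -19.0, 22.7] tilt 37.95 yawerr 0.12 F [-0.1, 0.9, -1.6] w 0.0323
row [-0.004, -0.0006, 0.0002] [-0.01, 0.05, 0.09] n>= 1
row [-0.0075, -0.0006, -0.0002] [-0.01, 0.05, 0.09] n>= 1
```

Free of contact. I'll push in along the axis, checking force on the way.

```bash
python3 -m jog '[[[-0.002,-0.0006,0.0002,0,0,0,0.2],[-0.004,-0.0006,0.0003,0,0,0,0.2],[-0.004,-0.0006,0.0003,0,0,0,0.2],[-0.004,-0.0006,0.0003,0,0,0,0.2]]]'
python3 - <<'E'
from bat import *
where()
E
python3 -m jog '[[[-0.002,0,-0.0002,0,0,0,0.2],[-0.0037,0,-0.0004,0,0,0,0.2],[-0.0037,0,-0.0004,0,0,0,0.2],[-0.0037,0,-0.0004,0,0,0,0.2]]]'
python3 - <<'E'
from bat import *
where(); bat(0,-29,16.5,38); bat(0,-34,16.5,38)
E
```

```text
time_s: 35.03
position: [0.4889, -0.2555, 0.0366]
orientation: [-1.918, -1.778, -0.661]
force: [0.5, -0.5, -0.6]
gripper_width: 0.0323
grasp_force: 63.6
C [0.3, -22.6, 20.2] tilt 37.95 yawerr 0.11 F [0.6, -0.5, -0.6] w 0.0323
time_s: 35.37
position: [0.4887, -0.2581, 0.0347]
orientation: [-1.916, -1.777, -0.662]
force: [0.9, 4.1, 1.1]
gripper_width: 0.0322
grasp_force: 63.6
C [0.3, -25.2, 18.3] tilt 38.03 yawerr 0.12 F [0.6, 4.1, 1.1] w 0.0322
row [-0.0042, -0.0003, -0.0009] [0.02, -0.03, 0.09] n>= 1
row [-0.0081, -0.0003, -0.004] [0.02, -0.03, 0.09] n>= 1
```

```bash
python3 -m jog '[[[-0.002,0,-0.0005,0,0,0,0.2],[-0.0042,0,-0.0009,0,0,0,0.2],[-0.006,0,-0.0025,0,0,0,0.2],[-0.0081,0,-0.004,0,0,0,0.2],[-0.0081,0,-0.004,0,0,0,0.2],[-0.0081,0,-0.004,0,0,0,0.2]]]'
python3 - <<'E'
from bat import *
where(); bat(0,-35,16.3,38);bat(0,-35.2,15.5,30);bat(0,-35.2,12.5,22);bat(0,-35.2,9,14)
E
```

```text
time_s: 35.87
position: [0.4881, -0.2663, 0.0328]
orientation: [-1.915, -1.776, -0.663]
force: [1.6, 7.5, 0.4]
gripper_width: 0.0323
grasp_force: 63.4
C [0.2, -33.4, 16.4] tilt 38.13 yawerr 0.12 F [1.0, 7.6, 0.4] w 0.0323
row [-0.0014, -0.0002, -0.0009] [0.01, -0.13, 0.09] n>= 1
row [-0.0044, -0.0002, -0.0008] [0.01, -8.13, 0.09] n>= 2
row [-0.0085, -0.0003, 0.0008] [0.02, -16.13, 0.09] n>= 3
row [-0.0128, -0.0003, 0.0025] [0.03, -24.13, 0.09] n>= 4
```

```bash
python3 -m jog '[[[-0.0025,0,-0.0012,0,-1,0,0.2],[-0.0038,0,-0.0014,0,-4,0,0.2],[-0.0055,0,-0.0014,0,-8,0,0.2],[-0.0055,0,-0.0014,0,-8,0,0.2],[-0.0055,0,-0.0014,0,-8,0,0.2]]]'
python3 - <<'E'
from bat import *
where(); bat(0,-36,15.5,30);bat(0,-36,12.5,22);bat(0,-36,9,14)
E
```

```text
time_s: 36.28
position: [0.4874, -0.2702, 0.0304]
orientation: [-2.003, -1.859, -0.541]
force: [1.3, 8.7, -0.8]
gripper_width: 0.0324
grasp_force: 63.3
C [-0.1, -35.2, 15.2] tilt 30.18 yawerr 0.14 F [0.6, 8.8, -0.8] w 0.0324
row [-0.0006, 0.0001, -0.0007] [-0.05, -0.18, 0.12] n>= 1
row [-0.0044, 0.0001, 0.0015] [-0.04, -8.18, 0.13] n>= 2
row [-0.0085, 0.0001, 0.0037] [-0.03, -16.18, 0.13] n>= 3
```

```bash
python3 -m jog '[[[-0.0012,0,-0.0008,0,-0.2,0,0.2],[-0.0035,0,0.0005,0,-4,0.1,0.2],[-0.0054,0,0.0012,0,-8.2,0.1,0.2],[-0.0054,0,0.0012,0,-8.2,0.1,0.2],[-0.0054,0,0.0012,0,-8.2,0.1,0.2]]]'
python3 - <<'E'
from bat import *
where(); bat(0,-36.3,9,14);bat(0,-36.3,5.5,7);bat(0,-36.3,1.5,0)
E
```

```text
time_s: 36.7
position: [0.4864, -0.2735, 0.0259]
orientation: [-2.091, -1.937, -0.405]
force: [1.0, 8.2, -1.3]
gripper_width: 0.0325
grasp_force: 63.2
C [-0.8, -36.3, 11.5] tilt 22.04 yawerr 0.0 F [0.3, 8.3, -1.3] w 0.0325
row [-0.0033, 0.0008, 0.0018] [-0.13, -8.04, 0.01] n>= 2
row [-0.0066, 0.0008, 0.0044] [-0.13, -15.04, 0.02] n>= 3
row [-0.01, 0.0008, 0.0073] [-0.13, -22.04, 0.03] n>= 4
```

Run:
```python
from bat import *
a=shot('wrist'); save(a,'w9.png',(186,130,336,280),4)
C=np.array([-.8,-36.3,11.5])/1000; u=np.array([0,np.cos(.3847),np.sin(.3847)]); n=np.array([0,-u[2],u[1]])
pts=np.array([C+.0305*u, C+.0305*u+.006*n, C+.026*u+.017*n, C+.026*u-.017*n,[-.015,-.003,.012],[.015,-.003,.012]])
print((((proj(a,B+Rz.apply(pts)))-[186,130])*4).round().tolist())
for _ in range(6): print(np.round(ctrl.sense()['force'],1),end=' '); shot('wrist')
```

```text
[[272.0, 313.0], [272.0, 331.0], [272.0, 408.0], [272.0, 299.0], [163.0, 276.0], [392.0, 276.0]]
[ 0.   9.5 -1. ] [ 0.4  8.7 -1.3] [-0.3  9.5 -0.9] [-0.   9.7 -0.9] [-0.9  9.2 -0.4] [ 0.6 10.  -1.1]
```

View pics/w9.png

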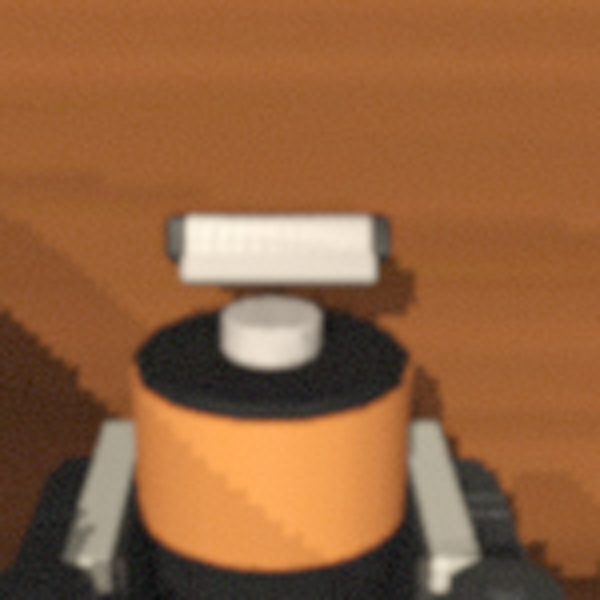

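```bash
python3 -m jog '[[[-0.0015,0.0008,0.0008,0,-4,0,0.2],[-0.0033,0.0008,0.0018,-0.1,-8,0,0.2],[-0.0033,0.0008,0.0018,-0.1,-8,0,0.2],[-0.0033,0.0008,0.0018,-0.1,-8,0,0.2]]]'
python3 - <<'E'
from bat import *
where(); bat(0,-36.3,5.5,7);bat(0,-36.3,1.0,0)
E
```

```text
time_s: 37.38
position: [0.4863, -0.2755, 0.0219]
orientation: [-2.173, -2.012, -0.266]
force: [-0.5, 8.4, -4.0]
gripper_width: 0.0326
grasp_force: 63.2
C [-0.8, -36.0, 7.9] tilt 14.08 yawerr -0.02 F [-1.1, 8.3, -4.0] w 0.0326
row [-0.003, 0.0009, 0.0019] [-0.13, -7.08, -0.02] n>= 1
row [-0.0061, 0.0009, 0.0057] [-0.13, -14.08, -0.01] n>= 2
```

```bash
python3 -m jog '[[[-0.0018,0.0009,0.0015,0,-3.5,0,0.2],[-0.0035,0.0009,0.0027,0,-7.1,0,0.2],[-0.0035,0.0009,0.0027,0,-7.1,0,0.2],[-0.0035,0.0009,0.0027,0,-7.1,0,0.2]]]'
python3 - <<'E'
from bat import *
where(); bat(0,-36.3,0.5,0)
E
```

```text
time_s: 37.72
position: [0.4862, -0.2782, 0.0177]
orientation: [-2.241, -2.073, -0.133]
force: [-1.8, 8.6, -4.7]
gripper_width: 0.0325
grasp_force: 63.2
C [-0.7, -36.5, 3.9] tilt 7.02 yawerr -0.05 F [-2.4, 8.4, -4.7] w 0.0325
row [-0.0023, 0.0007, 0.0031] [-0.22, -7.02, -0.04] n>= 1
```

```bash
python3 -m jog '[[[-0.001,0,0.0016,0,-3.5,0,0.2],[-0.002,0,0.0031,0,-7,0,0.2],[-0.002,0,0.0031,0,-7,0,0.2],[-0.002,0,0.0031,0,-7,0,0.2]]]'
python3 - <<'E'
from bat import *
where(); bat(0,-30,0.0,0)
a=shot('wrist'); save(a,'w10.png',(186,130,336,280),4)
E
```

```text
time_s: 38.05
position: [0.4866, -0.2803, 0.0147]
orientation: [-2.305, -2.132, 0.003]
force: [0.1, 9.6, -4.0]
gripper_width: 0.0322
grasp_force: 63.6
C [-0.1, -36.5, 0.8] tilt -0.03 yawerr -0.06 F [-0.7, 9.6, -4.0] w 0.0322
row [0.0065, 0.0002, 0.0008] [-0.15, 0.03, -0.06] n>= 1
```

View pics/w10.png

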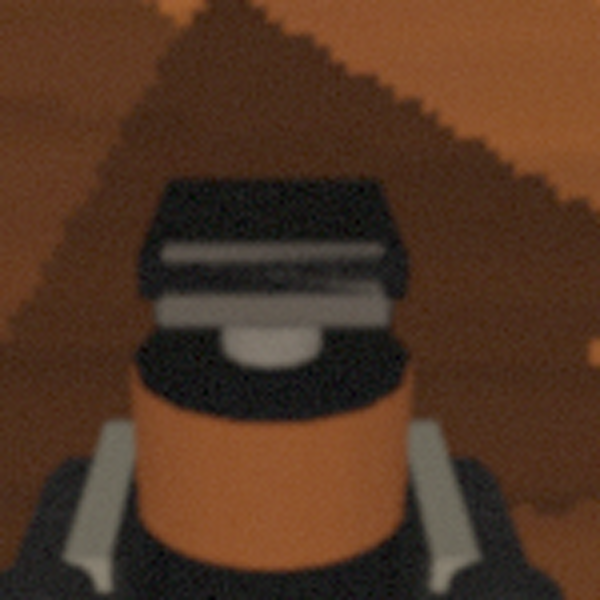

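```bash
python3 -m jog '[[[0.0015,0,0.0003,0,0,0,0.2],[0.003,0,0.0006,0,0,0,0.2],[0.0045,0,0.0008,0,0,0,0.2],[0.0045,0,0.0008,0,0,0,0.2],[0.0045,0,0.0008,0,0,0,0.2]]]'
python3 - <<'E'
from bat import *
where()
E
```

```text
time_s: 38.52
position: [0.487, -0.2772, 0.0146]
orientation: [-2.307, -2.132, 0.005]
force: [-1.9, 6.3, -1.2]
gripper_width: 0.0326
grasp_force: 63.5
C [0.0, -33.4, 0.7] tilt -0.12 yawerr -0.1 F [-2.3, 6.2, -1.2] w 0.0326
```

```bash
python3 -m jog '[[[0.0015,0,0,0,0,0,0.2],[0.0015,0,0,0,0,0,0.2],[0.0015,0,0,0,0,0,0.6],[0.0015,0,0,0,0,0,0.6],[0.0015,0,0,0,0,0,0.6],[0.0015,0,0,0,0,0,0.6],[0.0015,0,-0.02,0,0,0,0.6],[0.0015,0,-0.05,0,0,0,0.6],[0.0015,0,-0.09,0,0,0,0.6],[0.0015,0,-0.12,0,0,0,0.6],[0.0015,0,-0.12,0,0,0,0.6]]]' 20
python3 - <<'E'
from bat import *
a=shot('wrist'); save(a,'w11.png',(156,100,356,300),3)
pts=np.array([[0,0,0],[0,-61,17],[-15,-3,12],[15,-3,12],[-13,-58,17],[13,-58,17]])/1000-[0,.001,0]
print((((proj(a,B+Rz.apply(pts)))-[156,100])*3).round().tolist())
W=Rz.inv().apply(ray(a,[[96+17,117+15]],.024)[0]-B); print(W)
s=ctrl.sense(); print(s['position'],s['time_s'])
E
```

```text
time_s: 39.43
position: [0.4931, -0.2801, 0.1454]
orientation: [2.291, 2.119, 0.0]
force: [0.1, -0.8, 1.4]
gripper_width: 0.051
grasp_force: 0.0
[[267.0, 157.0], [268.0, 360.0], [216.0, 174.0], [317.0, 174.0], [226.0, 351.0], [310.0, 351.0]]
[-0.12284823  0.01746591 -0.007     ]
[ 0.49165365 -0.27914208  0.14198003] 39.4833
```

View pics/w11.png

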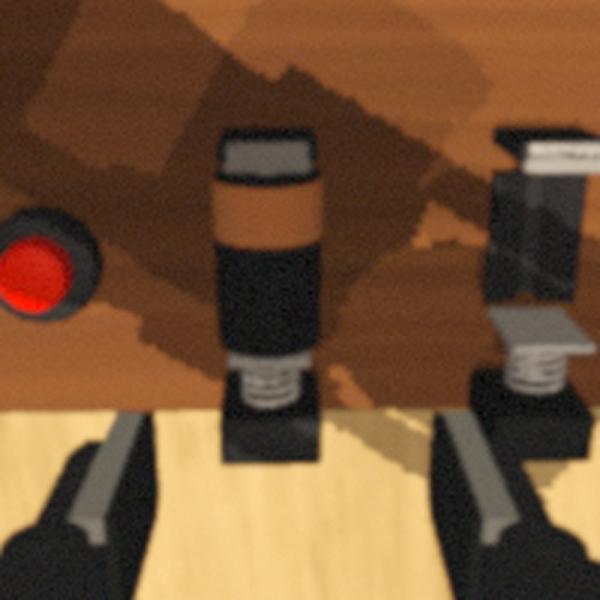

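Run:
```python
from h import *
def red(p,box):
    h=cv2.cvtColor(p['frame'],cv2.COLOR_RGB2HSV); g=cv2.inRange(h,(0,150,60),(6,255,255))|cv2.inRange(h,(174,150,60),(180,255,255))
    n,_,st,c=cv2.connectedComponentsWithStats(g)
    return [(st[i].tolist(),c[i]) for i in range(1,n) if st[i,4]>15 and box[0]<c[i][0]<box[2] and box[1]<c[i][1]<box[3]]
L=[]
for n,b in (('wrist',(140,150,200,230)),('top',(350,255,380,285)),('side',(180,270,225,320))):
    p=shot(n); r=red(p,b); print(n,r)
    if r: L.append((p,max(r,key=lambda k:k[0][4])[1]))
for p,c in L: print([ray(p,[c],z)[0].round(4).tolist() for z in (.015,.025,.035)])
s=least_squares(lambda X:np.concatenate([(proj(p,X)[0]-c) for p,c in L]),[.408,-.278,.025]); print(s.x,s.fun.round(1))
row([s.x[0],s.x[1],.06],down(-.077))
```

```text
wrist [([155, 180, 27, 27, 556], array([167.94244604, 193.1205036 ]))]
top []
side [([200, 299, 12, 11, 104], array([205.70192308, 304.125     ]))]
[[0.4053, -0.2793, 0.015], [0.4087, -0.2763, 0.025], [0.4121, -0.2732, 0.035]]
[[0.4097, -0.27, 0.015], [0.4079, -0.2766, 0.025], [0.406, -0.2832, 0.035]]
[ 0.40840438 -0.27643936  0.0243328 ] [-0.1 -0.   0.2  0. ]
row [-0.0057, -0.0796, 0.0752] [0.06, 0.31, -0.08] n>= 3
```

```bash
python3 -m jog '[[[-0.0057,-0.04,0.03,0,0.3,0,0],[-0.0057,-0.08,0.075,0,0.3,0,0],[-0.0057,-0.08,0.075,0,0.3,0,0],[-0.0057,-0.08,0.075,0,0.3,0,0],[-0.0057,-0.08,0.075,0,0.3,0,0],[-0.0057,-0.08,0.075,0,0.3,0,0]]]' 20
python3 - <<'E'
from h import *
row([.4084,-.2764,.025],down(-.077)); row([.4084,-.2764,.017],down(-.077))
E
```

```text
time_s: 40.13
position: [0.4091, -0.277, 0.061]
orientation: [2.305, 2.131, 0.002]
force: [0.9, 0.3, 0.4]
gripper_width: -0.0
grasp_force: 0.0
row [0.0005, -0.0008, 0.036] [0.14, 0.04, -0.08] n>= 1
row [0.0005, -0.0008, 0.044] [0.14, 0.04, -0.08] n>= 2
```

```bash
python3 -m jog '[[[0.0005,-0.0008,0.02,0,0,0,0],[0.0005,-0.0008,0.034,0,0,0,0],[0.0005,-0.0008,0.038,0,0,0,0],[0.0005,-0.0008,0.04,0,0,0,0],[0.0005,-0.0008,0.04,0,0,0,0]]]'; python3 -m jog '[[[0,0,0.003,0,0,0,0],[0,0,0.005,0,0,0,0],[0,0,0.005,0,0,0,0]]]'
```

```text
time_s: 40.55
position: [0.4097, -0.277, 0.0239]
orientation: [2.304, 2.132, 0.002]
force: [-4.8, 4.0, 10.2]
gripper_width: -0.0004
grasp_force: 5.0
time_s: 40.8
position: [0.41, -0.2772, 0.0233]
orientation: [-2.305, -2.134, -0.001]
force: [-17.9, 14.0, 41.0]
gripper_width: -0.0001
grasp_force: 20.7
```

```bash
for i in 1 2 3 4 5 6; do python3 -m jog '[[[0,0,-0.0025,0,0,0,0],[0,0,-0.0025,0,0,0,0]]]' | egrep 'posi|force:' | grep -v grasp; done
python3 - <<'E'
from h import *
p=shot('side'); save(p,'s9.png',(180,240,300,340),5)
E
```

```text
position: [0.41, -0.2772, 0.0236]
force: [-9.6, 7.8, 24.4]
position: [0.4103, -0.2775, 0.0242]
force: [-1.9, 0.8, 4.3]
position: [0.4101, -0.2774, 0.0257]
force: [1.8, -0.3, 3.0]
position: [0.4091, -0.2769, 0.0272]
force: [1.4, -0.3, 2.3]
position: [0.4081, -0.2763, 0.0288]
force: [1.6, -0.7, 1.8]
position: [0.4075, -0.2759, 0.0308]
force: [0.7, 0.6, 0.0]
```

View pics/s9.png

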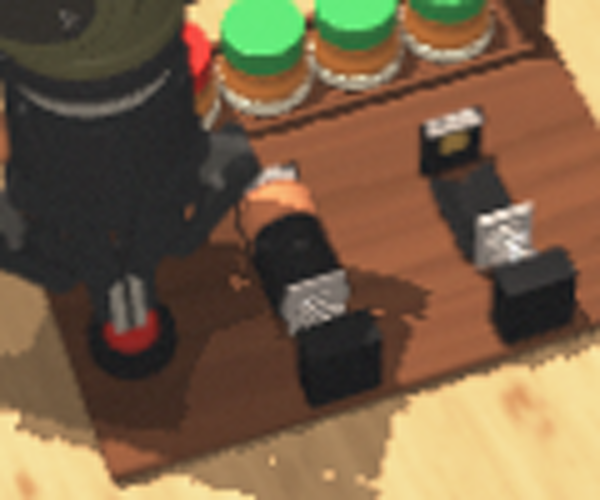

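```bash
python3 -m jog '[[[0,0,-0.03,0,0,0,0],[0,0,-0.07,0,0,0,0],[0,0,-0.11,0,0,0,0],[0,0,-0.15,0,0,0,0],[0,0,-0.18,0,0,0,0],[0,0,-0.18,0,0,0,0],[0,0,-0.18,0,0,0,0],[0,0,-0.18,0,0,0,0]]]'
python3 - <<'E'
from lids import *
q=[.5203,-.2405,-.077]
p=shot('wrist'); h=cv2.cvtColor(p['frame'],cv2.COLOR_RGB2HSV); g=cv2.inRange(h,(45,110,40),(75,255,255))|cv2.inRange(h,(0,180,80),(6,255,255))
n,_,st,c=cv2.connectedComponentsWithStats(g)
for i in range(1,n):
    if st[i,4]>150:
        W=ray(p,[c[i]],.052); print(st[i,4],((T2([0,0,-q[2]],W-[q[0],q[1],0])-[-.12,.075,0])*1000).round(1).tolist())
E
```

```text
time_s: 42.52
position: [0.4069, -0.2755, 0.2097]
orientation: [-2.307, -2.133, -0.001]
force: [0.0, 0.3, -1.0]
gripper_width: -0.0001
grasp_force: 0.0
1332 [[23.5, 3.1, 52.0]]
1352 [[68.3, 2.0, 52.0]]
4499 [[160.9, 0.9, 52.0]]
311 [[11.4, -112.6, 52.0]]
```

```bash
python3 -c "
from cell import workorder
print(workorder.close_job())"
```

```text
the job is handed in; nothing more can be done
None
```

The job is handed in, with no verdict returned: the one battery present is seated in the front bay, the lamp button was then pressed to its stop, and both old jars stand at the front stop with the three new ones close behind. The salt shaker, mug and garlic were not touched.

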